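Sort stop blocks by drag onto the ramps

TASK

Three stop blocks look alike but their soles grip differently: drag each one lightly along the table by its knob, about 8 cm to a new spot, and feel how hard it drags; lift none until all three have been dragged. Then set the block that drags hardest gently on the middle of the steep ramp, the second hardest on the middle of the shallow ramp, flat and so that they stay put by themselves, and leave the slickest standing on the table. No block may slide down onto a ramp's front lip, and the sugar dredger and the label roll stay where they are.

Things in the scene. Friction and masses are not known exactly. Their poses are not given: they have to be found in the camera images.
- block_a: stop block, one of three alike: steel, 70 x 70 mm, 24 mm high, round black knob 26 mm across on its middle, knob top 54 mm above the origin. Origin: centre of the steel's underside, 2 mm over the table on a round loose-set sole (46 mm across; play 1.5 mm up and down, 1 mm sideways). 0.73 to 0.91 kg in all. Sole friction about 0.05, 0.36 or 0.95, one block of each; not visible.
- block_b: stop block, one of three alike: steel, 70 x 70 mm, 24 mm high, round black knob 26 mm across on its middle, knob top 54 mm above the origin. Origin: centre of the steel's underside, 2 mm over the table on a round loose-set sole (46 mm across; play 1.5 mm up and down, 1 mm sideways). 0.73 to 0.91 kg in all. Sole friction about 0.05, 0.36 or 0.95, one block of each; not visible.
- block_c: stop block, one of three alike: steel, 70 x 70 mm, 24 mm high, round black knob 26 mm across on its middle, knob top 54 mm above the origin. Origin: centre of the steel's underside, 2 mm over the table on a round loose-set sole (46 mm across; play 1.5 mm up and down, 1 mm sideways). 0.73 to 0.91 kg in all. Sole friction about 0.05, 0.36 or 0.95, one block of each; not visible.
- steep_board: wooden board of the steep ramp, 150 mm long and 110 mm wide, tilted 31 degrees, fixed. Origin: centre of its upper surface, 53 mm above the table; x points up the slope (away from the robot), y across it, z square to the surface. A 6 mm thick steel lip stands along its lower front edge, 10 mm above the surface.
- shallow_board: wooden board of the shallow ramp, 150 mm long and 110 mm wide, tilted 17 degrees, fixed. Origin: centre of its upper surface, 36 mm above the table; x points up the slope (away from the robot), y across it, z square to the surface. A 6 mm thick steel lip stands along its lower front edge, 10 mm above the surface.
- steep_lip: steel front lip of the steep ramp. Origin: on the board's surface, middle of the lip, 72 mm down the slope from the board's centre; same axes as the board
- shallow_lip: steel front lip of the shallow ramp. Origin: on the board's surface, middle of the lip, 72 mm down the slope from the board's centre; same axes as the board
- packing_table: the stainless worktable, fixed; its top is at z = 0
- sugar_dredger: bystander: steel sugar shaker, 70 mm across, 116 mm high, loose. Origin: centre of the underside
- label_roll: bystander: white roll of labels standing on its end, 92 x 134 x 40 mm, loose. Origin: centre of the underside
Mind the look-alikes: they are no part of the job. Leave any pink look-alike of the block_a alone.

How it is judged:
By the outcome, as a careful person would: the job done as asked, in the order asked, and still so for the second after the job is handed in, with the robot touching nothing.
It also fails if it takes over 72 s, if anything falls off the work surface, if the arm or the gripper's body presses on something with over 40 N, if the wrist force passes 120 N, or if a joint passes its speed limit or range.

ROBOT

A 6-joint arm with a two-finger parallel gripper is mounted at the origin on a cart in front of the work surface, level with it; the furniture and walls round the work are solid. World frame = base frame: x ahead of the robot, y to its left, z up, the work surface at z = 0. Lengths are in m, angles in rad, forces in N, time in s.
With the tool pointing down it reaches from about 0.35 to 0.875 m from the base axis. Payload 4.2 kg.
Tool frame: the origin (TCP) lies between the finger pads; the fingertips stand 8 mm ahead of it and the grasp point (between the pads) lies 11 mm behind it; z points along the fingers, y is the line along which they close (so a half turn about z gives the same grasp; the last joint's range is limited). The gripper opens to 85 mm and grips with 20 to 120 N. Pads are 22 mm wide; open, the fingers measure 114 mm over their backs; the gripper's body (76 mm by 85 mm) begins 54 mm behind the grasp point. The pads swing forward as they close: fully open they stand 13 mm farther back than shut.
Start: joints at [1.452, 0.385, 0.008, 0, -1.194, -0.259], TCP at [0.231, 0.581, 0.239] pointing down, gripper open.
Joint ranges: [-3.14, 3.14], [-1.21, 2.06], [-1.07, 1.41], [-3.16, 2.05], [-2.99, -0.16], [-3.1, 3.1]. Speed limits (rad/s): [2.79, 2.79, 3.14, 3.14, 3.14, 3.14].

INTERFACE

Orientations are given as a unit quaternion [x, y, z, w].
In Python, from rig import readout, eyes, workorder gives the robot as it stands.
- The arm moves only by the tool send_rows, never from a script. Its argument "series" is a list of rows, each an object of numbers: "gripper": the opening, from 0 (shut) to 1 (fully open); "dx", "dy", "dz": the shift along the tool's x, y, z in mm; "wx", "wy", "wz": the turn, a rotation vector about the tool's x, y, z in degrees. In form: [{"gripper": .., "dx": .., "dy": .., "dz": .., "wx": .., "wy": .., "wz": ..}, ...]. A call has exactly 8 rows; each row shifts and turns the commanded pose from where the row before left it, along the tool's axes as they then stand; what a row does not reach is not made up. A row lasts 1/12 s, in which the tool goes at most 41.7 mm and 7.16 degrees, less where a joint would pass 70% of its speed; a pose out of reach is approached as far as the arm can. A call with a gripper value outside its range is refused whole. The fingers move at their own pace and stop on an object; "grip_force" is the grip in N (left out, the last holds). Time passes only in rows, so rows that do not move let the fingers close, or fill a call up. It gives the time, the measured TCP pose, the force, the opening and the grip force at its end, in the units of the state.
- readout.read_state(): the state, without advancing time (a new reading comes with each control period).
- eyes.read_camera(name): name is "scene" or "top" or "wrist"; returns (picture, depth): 400x640x3 uint8, red, green, blue; 400x640 float32, m along the optical axis (not along the pixel's ray), 0 where there is no reading.
- eyes.camera_info(name): a dict with "fov_y" (degrees; the focal length in pixels is half the picture's height over the tangent of half this angle, whatever the lens; pixels are square), "cx", "cy" (the principal point, pixels), "xyz" and "rotation" of the camera in the world. Camera axes: x right, y up, looking along -z (the intrinsics and any distortion apply to the point x, -y, -z); pixel columns grow to the right and rows downward; lengths in m; the calibration is good to about 2 mm. A picture is of the moment at which its call begins: read the wrist's pose just before it. camera_info takes no time and is no camera call; for the wrist camera it gives the pose at the moment of the call.
- workorder.sign_off(): hands the job in; it is judged then, once.
The state is a dict: "time_s": time; "joint_pos": joint angles; "joint_velocities": joint speeds; "joint_torque": joint torques, N m; "tcp_pos": TCP position; "orientation": TCP orientation; "force": force on the tool from outside, world axes, zero at the start; "torque": the same for the moment, N m; "width": finger opening in m; "finger_force": force on a finger pad.
Only numpy, scipy, OpenCV 4.12 (cv2) and the standard library are available. Lean on these libraries where they do the work, as an engineer would, in place of code of your own. Each camera call takes 0.05 s, during which the arm holds its last target. There are 200 camera calls.

## Working session

There is one attempt and no reset: what is moved stays moved. The work goes in short steps, Python scripts to look and compute and a tool call to move; the robot and the scene stay as the last step left them, time stands still between calls to the robot, and variables do not carry over. Pictures are saved under pics/ and viewed, at most 10 in all, crops included, and the job is handed in when it is done.

Besides the shell and the picture viewer there is one more tool, called as name(argument=value, ...), one argument or row to a line, values as JSON. send_rows: Moves the arm, as the interface text tells. Its arguments: {"type":"object","properties":{"series":{"type":"array","items":{"type":"object","properties":{"gripper":{"type":"number"},"dx":{"type":"number"},"dy":{"type":"number"},"dz":{"type":"number"},"wx":{"type":"number"},"wy":{"type":"number"},"wz":{"type":"number"}}}},"grip_force":{"type":"number"}},"required":["series"]}

```bash
ls; mkdir -p pics
python3 - <<'E'
from rig import readout, eyes, workorder
import cv2,numpy as np
print(readout.read_state())
for n in ("scene","top"):
    print(n,eyes.camera_info(n))
    p,d=eyes.read_camera(n); cv2.imwrite(f"pics/{n}0.png",p[...,::-1]); np.save(f"pics/{n}0.npy",d)
print(eyes.camera_info("wrist"))
E
```

```text
pics
{'time_s': 0.0, 'joint_pos': array([ 1.45164762e+00,  3.85569390e-01,  6.59706985e-03, -5.08911019e-04,
       -1.19400486e+00, -2.58586534e-01]), 'joint_velocities': array([-2.67295960e-05, -1.60337575e-03, -7.90626556e-04,  1.38891206e-04,
        6.29541594e-04,  1.65720530e-03]), 'joint_torque': array([ 2.00638839e-03, -3.92291522e+01,  1.88404280e+01,  4.18596804e+00,
       -4.49829284e-03, -6.56410286e-07]), 'tcp_pos': array([0.23028626, 0.58040239, 0.2382011 ]), 'orientation': array([ 9.82199224e-01, -1.87838866e-01, -1.59966807e-04,  1.10425384e-03]), 'force': array([-0.19716564,  0.51735867,  0.41321219]), 'torque': array([-0.00547492, -0.02325545,  0.06239531]), 'finger_force': 0.0, 'width': 0.08574784908008752}
scene {'fov_y': 52.86935856785264, 'cx': 322.160899061183, 'cy': 191.88903259457868, 'xyz': array([-0.83955742, -0.88355105,  0.55652269]), 'rotation': array([ 0.45445951, -0.23517476, -0.41821295,  0.7505047 ])}
top {'fov_y': 56.44344965162703, 'cx': 313.5833678069452, 'cy': 201.7572282500622, 'xyz': array([0.41060838, 0.01210425, 1.21912658]), 'rotation': array([ 0.02212776, -0.0277349 , -0.7033679 ,  0.70993995])}
{'fov_y': 61.21113843094364, 'cx': 321.224100034795, 'cy': 203.00028911751667, 'xyz': array([0.30134315, 0.55233103, 0.37337963]), 'rotation': array([ 0.08656346, -0.12552588,  0.81764738, -0.55516014])}
```

View pics/scene0.png

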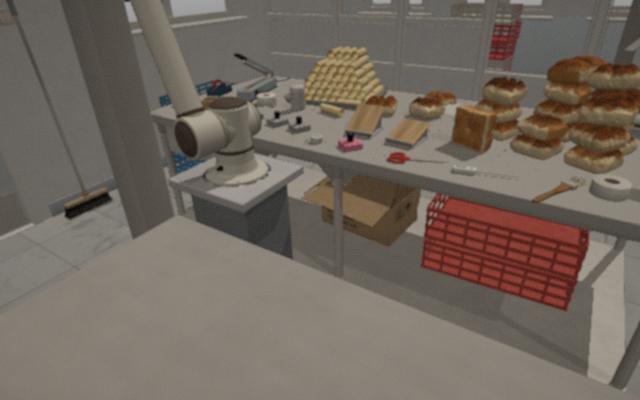

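View pics/top0.png

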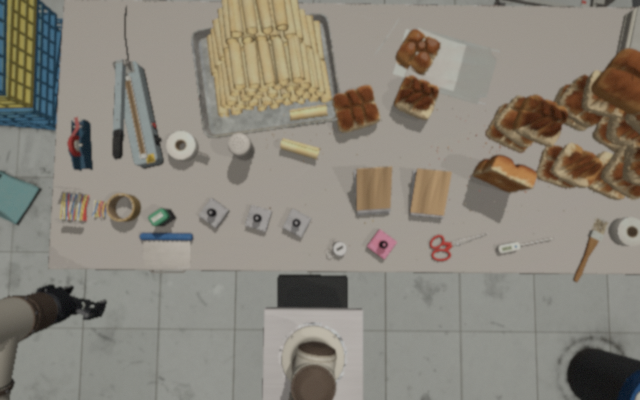

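The top view shows three grey blocks with black knobs at about (212,213), (258,218) and (295,223). The pink look-alike is at (381,244), to be left alone. The ramps are at (374,190) and (430,193), the dredger is probably at (239,146), and the label roll is probably at (181,147). Next I'll measure and check an enlarged crop.

```bash
cat > h.py <<'E'
from rig import readout, eyes, workorder
import cv2,numpy as np
from scipy.spatial.transform import Rotation as R
def ray(ci,u,v):
    f=200/np.tan(np.radians(ci["fov_y"]/2))
    return R.from_quat(ci["rotation"]).apply([(u-ci["cx"])/f,-(v-ci["cy"])/f,-1.0])
def pt(ci,d,u,v):   # by depth
    return np.array(ci["xyz"])+ray(ci,u,v)*d[int(round(v)),int(round(u))]
def onz(ci,u,v,z):
    r=ray(ci,u,v); return ci["xyz"]+r*(z-ci["xyz"][2])/r[2]
def proj(ci,P):
    f=200/np.tan(np.radians(ci["fov_y"]/2))
    q=R.from_quat(ci["rotation"]).inv().apply(np.atleast_2d(P)-ci["xyz"])
    return np.c_[ci["cx"]-f*q[:,0]/q[:,2], ci["cy"]+f*q[:,1]/q[:,2]]
def cloud(ci,d):
    v,u=np.mgrid[0:400,0:640]; f=200/np.tan(np.radians(ci["fov_y"]/2))
    q=np.stack([(u-ci["cx"])/f,-(v-ci["cy"])/f,-np.ones_like(d)],-1)*d[...,None]
    return R.from_quat(ci["rotation"]).apply(q.reshape(-1,3)).reshape(400,640,3)+ci["xyz"]
E
python3 - <<'E'
from h import *
ci=eyes.camera_info("top"); d=np.load("pics/top0.npy")
for n,u,v in [("A",212,213),("B",258,218),("C",295,223),("steep?",374,190),("shal?",430,193),("dredger",239,146),("roll",181,147),("pink",381,244),("table",340,215),("table",200,240),("stick",300,149),("smallwhite",338,249),("base",313,350)]:
    print(n,pt(ci,d,u,v).round(3), onz(ci,u,v,.05).round(3))
for u in (365,374,384): print([pt(ci,d,u,v).round(3).tolist() for v in (172,190,208)])
for u in (420,430,440): print([pt(ci,d,u,v).round(3).tolist() for v in (174,192,210)])
p=cv2.imread("pics/top0.png"); cv2.imwrite("pics/crop1.png",cv2.resize(p[125:275,140:460],None,fx=2.5,fy=2.5,interpolation=cv2.INTER_CUBIC))
E
```

```text
A [0.455 0.321 0.052] [0.455 0.321 0.05 ]
B [0.44  0.176 0.057] [0.441 0.177 0.05 ]
C [0.426 0.061 0.054] [0.426 0.061 0.05 ]
steep? [ 0.532 -0.187  0.05 ] [ 0.532 -0.187  0.05 ]
shal? [ 0.526 -0.37   0.032] [ 0.525 -0.364  0.05 ]
dredger [0.654 0.228 0.116] [0.668 0.241 0.05 ]
roll [0.674 0.442 0.   ] [0.663 0.425 0.05 ]
pink [ 0.363 -0.208  0.056] [ 0.363 -0.209  0.05 ]
table [ 0.454 -0.084 -0.   ] [ 0.452 -0.08   0.05 ]
table [ 0.369  0.371 -0.   ] [0.37  0.356 0.05 ]
stick [0.664 0.048 0.033] [0.661 0.048 0.05 ]
smallwhite [ 0.345 -0.076  0.027] [ 0.346 -0.074  0.05 ]
base [0.086 0.002 0.198] [0.039 0.001 0.05 ]
[[0.585, -0.154, 0.081], [0.532, -0.158, 0.052], [0.477, -0.163, 0.018]]
[[0.584, -0.181, 0.084], [0.532, -0.187, 0.05], [0.477, -0.192, 0.018]]
[[0.585, -0.213, 0.081], [0.532, -0.218, 0.055], [0.478, -0.225, 0.017]]
[[0.584, -0.332, 0.055], [0.529, -0.338, 0.032], [0.472, -0.341, 0.021]]
[[0.585, -0.364, 0.053], [0.529, -0.369, 0.037], [0.472, -0.373, 0.022]]
[[0.585, -0.395, 0.055], [0.529, -0.401, 0.035], [0.473, -0.405, 0.02]]
```

View pics/crop1.png

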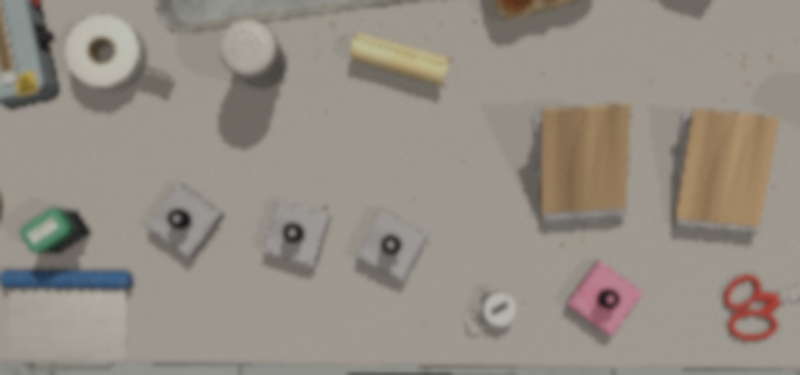

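The crop shows three plain grey blocks at crop pixels (182,222), (295,235) and (390,245), which fit block_a, block_b and block_c in some order. The fourth, at (605,298), is pink and is the look-alike to avoid. The left board is (585,160) and the right one (728,168). The depth slope makes the left board the steep one (0.084 to 0.018 m) and the right one the shallow one (0.055 to 0.021 m). Now I'll fit the poses.

```bash
cat >> h.py <<'E'
def fitblock(P,x,y,r=.05):
    m=np.hypot(P[...,0]-x,P[...,1]-y)<r
    k=P[m&(P[...,2]>.046)&(P[...,2]<.075)]; t=P[m&(P[...,2]>.02)&(P[...,2]<.033)]
    c,s,a=cv2.minAreaRect((t[:,:2]*1000).astype(np.float32))
    return k.mean(0).round(4),np.percentile(k[:,2],90).round(4),len(k),np.round(c,1),np.round(s,1),round(a,1),np.median(t[:,2]).round(4),len(t)
E
python3 - <<'E'
from h import *
ci=eyes.camera_info("top"); d=np.load("pics/top0.npy"); P=cloud(ci,d)
for x,y in [(.455,.321),(.44,.177),(.426,.061)]: print(fitblock(P,x,y))
for x,y in [(.532,-.187),(.529,-.369)]:
    m=(abs(P[...,0]-x)<.045)&(abs(P[...,1]-y)<.035); q=P[m]
    A=np.c_[q[:,:2],np.ones(len(q))]; s,res,_,_=np.linalg.lstsq(A,q[:,2],rcond=None)
    print("slope deg",np.degrees(np.arctan(np.hypot(s[0],s[1]))),"uphill az",np.degrees(np.arctan2(s[1],s[0])),s,np.sqrt(res/len(q)))
    m=(abs(P[...,0]-x)<.09)&(abs(P[...,1]-y)<.085)&(abs(P[...,2]-(P[...,0]*s[0]+P[...,1]*s[1]+s[2]))<.008)&(P[...,2]>.008)
    q=P[m]; c,sz,a=cv2.minAreaRect((q[:,:2]*1000).astype(np.float32)); print(np.round(c,1),np.round(sz,1),a, "z at c",c[0]/1000*s[0]+c[1]/1000*s[1]+s[2])
# scene-camera crops for second view
ci=eyes.camera_info("scene")
print(proj(ci,[(.455,.321,.056),(.44,.177,.056),(.426,.061,.056),(.532,-.187,.053),(.529,-.369,.036)]).round(1))
p=cv2.imread("pics/scene0.png"); cv2.imwrite("pics/crop2.png",cv2.resize(p[80:160,255:455],None,fx=4,fy=4,interpolation=cv2.INTER_CUBIC))
E
```

```text
(array([0.4585, 0.3242, 0.0552]), np.float64(0.0582), 56, array([458.9, 325.7]), array([70.7, 69.9]), 54.8, np.float64(0.0253), 401)
(array([0.442 , 0.1808, 0.0551]), np.float64(0.0573), 52, array([442.7, 181.2]), array([69.5, 69.9]), 74.8, np.float64(0.0251), 410)
(array([0.4282, 0.0581, 0.0553]), np.float64(0.0592), 53, array([429. ,  57.5]), array([69. , 68.7]), 64.0, np.float64(0.025), 410)
slope deg 31.01589400937825 uphill az 4.541008978266365 [ 0.5993509  0.0476016 -0.2588751] [0.00234567]
[ 530.9 -186.2] [139.3 109.2] 5.351736545562744 z at c 0.0504349627224559
slope deg 16.931065463308762 uphill az -6.38788025563051 [ 0.3025256  -0.03386889 -0.13635139] [0.0022512]
[ 527.2 -369. ] [111.8 147. ] 84.44903564453125 z at c 0.035631663120228946
[[253.7 105.2]
 [277.3 110.7]
 [297.8 115.6]
 [364.7 118.1]
 [407.8 129.9]]
```

View pics/crop2.png

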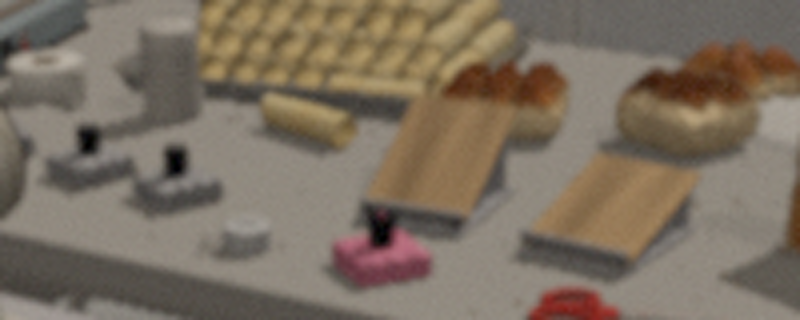

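The scene view agrees with this to within 1-2 px: knob tops are at about (277,112) and (299,117). I take steep_board as about (0.534,-0.187) at azimuth +5° and shallow_board as about (0.528,-0.369) at azimuth -6°. Block sides run at -35°, -15° and -26°. Next is a small planner and the first approach.

```bash
cat > plan.py <<'E'
from h import *
# target: x y z phi(tool-y heading, deg) tilt(deg, fingers leaning forward along az) az ; n rows
def Rt(phi,tilt=0,az=0):
    p=np.radians(phi); y=[np.cos(p),np.sin(p),0]; x=[-np.sin(p),np.cos(p),0]
    M=R.from_matrix(np.c_[x,y,[0,0,-1]])
    a=np.radians(az); return R.from_rotvec(np.radians(-tilt)*np.array([-np.sin(a),np.cos(a),0]))*M
def step(p0,R0,p1,R1,n):
    rel=R0.inv()*R1; r=R.from_rotvec(rel.as_rotvec()/n)
    S=sum((r**k).as_matrix() for k in range(n)); pr=np.linalg.solve(S,R0.inv().apply(np.subtract(p1,p0)))
    print("n",n,"row d(mm)",(pr*1000).round(2),"w(deg)",np.degrees(r.as_rotvec()).round(3))
    q=[np.round(np.array(p0)+(R0*(R.from_matrix(sum((r**j).as_matrix() for j in range(k)) if 0 else np.eye(3)))).apply(sum((r**j).as_matrix() for j in range(k))@pr),3).tolist() for k in range(4,n+1,4)]
    print(q); return p1,R1
def cur():
    s=readout.read_state(); Rr=R.from_quat(s["orientation"]); y=Rr.apply([0,1,0])
    print("t",round(s["time_s"],2),"tcp",s["tcp_pos"].round(4),"phi",np.degrees(np.arctan2(y[1],y[0])).round(2),"z",Rr.apply([0,0,1]).round(3),"F",s["force"].round(2),"w",round(s["width"],4),"j",s["joint_pos"].round(2))
    return s["tcp_pos"],Rr
E
python3 - <<'E'
from plan import *
p,r=cur()
p,r=step(p,r,[.459,.325,.11],Rt(-215.2),16)
p,r=step(p,r,[.459,.325,.038],Rt(-215.2),8)
print(Rt(180,31,0).apply([0,0,1]))
E
```

```text
t 0.1 tcp [0.2303 0.5804 0.2383] phi -111.66 z [-0.001 -0.002 -1.   ] F [-0.08 -0.66  0.09] w 0.0853 j [ 1.45  0.39  0.01 -0.   -1.19 -0.26]
n 16 row d(mm) [22.83 -9.25  8.02] w(deg) [ 5.000e-03 -7.000e-03  6.472e+00]
[[0.327, 0.565, 0.206], [0.407, 0.508, 0.174], [0.454, 0.423, 0.142], [0.459, 0.325, 0.11]]
n 8 row d(mm) [0. 0. 9.] w(deg) [0. 0. 0.]
[[0.459, 0.325, 0.074], [0.459, 0.325, 0.038]]
[ 0.51503807  0.         -0.8571673 ]
```

send_rows(
  series=[
    {"gripper": 1,"dx": 22.8,"dy": -9.2,"dz": 8,"wz": 6.47},
    {"gripper": 1,"dx": 22.8,"dy": -9.2,"dz": 8,"wz": 6.47},
    {"gripper": 1,"dx": 22.8,"dy": -9.2,"dz": 8,"wz": 6.47},
    {"gripper": 1,"dx": 22.8,"dy": -9.2,"dz": 8,"wz": 6.47},
    {"gripper": 1,"dx": 22.8,"dy": -9.2,"dz": 8,"wz": 6.47},
    {"gripper": 1,"dx": 22.8,"dy": -9.2,"dz": 8,"wz": 6.47},
    {"gripper": 1,"dx": 22.8,"dy": -9.2,"dz": 8,"wz": 6.47},
    {"gripper": 1,"dx": 22.8,"dy": -9.2,"dz": 8,"wz": 6.47},
  ],
  grip_force=25,
)

```text
validation failed for argument at $.se...
```

send_rows(
  series=[
    {"gripper": 1,"dx": 22.8,"dy": -9.2,"dz": 8,"wz": 6.47},
    {"gripper": 1,"dx": 22.8,"dy": -9.2,"dz": 8,"wz": 6.47},
    {"gripper": 1,"dx": 22.8,"dy": -9.2,"dz": 8,"wz": 6.47},
    {"gripper": 1,"dx": 22.8,"dy": -9.2,"dz": 8,"wz": 6.47},
    {"gripper": 1,"dx": 22.8,"dy": -9.2,"dz": 8,"wz": 6.47},
    {"gripper": 1,"dx": 22.8,"dy": -9.2,"dz": 8,"wz": 6.47},
    {"gripper": 1,"dx": 22.8,"dy": -9.2,"dz": 8,"wz": 6.47},
    {"gripper": 1,"dx": 22.8,"dy": -9.2,"dz": 8,"wz": 6.47},
  ],
)

```text
validation failed for argument at $.se...
```

send_rows(
  series=[
    {"gripper": 1},
    {"gripper": 1},
    {"gripper": 1},
    {"gripper": 1},
    {"gripper": 1},
    {"gripper": 1},
    {"gripper": 1},
    {"gripper": 1},
  ],
)

```text
validation failed for argument at $.se...
```

Run:
```python
from plan import *
p,r=cur(); step(p,r,[.459,.325,.038],Rt(-215.2),8)
ci=eyes.camera_info("wrist"); pic,d=eyes.read_camera("wrist"); cv2.imwrite("pics/w1.png",pic[...,::-1]); P=cloud(ci,d)
print(proj(ci,[(.459,.325,.056),(.459,.325,.026)]).round(1)); print(fitblock(P,.459,.325))
```

```text
t 0.1 tcp [0.2303 0.5804 0.2383] phi -111.66 z [-0.001 -0.002 -1.   ] F [-0.08 -0.66  0.09] w 0.0853 j [ 1.45  0.39  0.01 -0.   -1.19 -0.26]
n 8 row d(mm) [ 46.55 -15.87  25.04] w(deg) [ 9.0000e-03 -1.4000e-02  1.2943e+01]
[[0.407, 0.508, 0.138], [0.459, 0.325, 0.038]]
[[ 542.1 -253.7]
 [ 517.9 -215.5]]h.py:23: RuntimeWarning: Mean of empty slice.
  return k.mean(0).round(4),np.percentile(k[:,2],90).round(4),len(k),np.round(c,1),np.round(s,1),round(a,1),np.median(t[:,2]).round(4),len(t)
  ret = um.true_divide(
Traceback (most recent call last):
  File "h.py", line 23, in fitblock
    return k.mean(0).round(4),np.percentile(k[:,2],90).round(4),len(k),np.round(c,1),np.round(s,1),round(a,1),np.median(t[:,2]).round(4),len(t)
                              ~~~~~~~~~~~~~^^^^^^^^^^^
IndexError: index -1 is out of bounds for axis 0 with size 0
```

The rows probably need all seven fields, so I'll send them complete.

send_rows(
  series=[
    {"gripper": 1,"dx": 22.8,"dy": -9.2,"dz": 8,"wx": 0,"wy": 0,"wz": 6.47},
    {"gripper": 1,"dx": 22.8,"dy": -9.2,"dz": 8,"wx": 0,"wy": 0,"wz": 6.47},
    {"gripper": 1,"dx": 22.8,"dy": -9.2,"dz": 8,"wx": 0,"wy": 0,"wz": 6.47},
    {"gripper": 1,"dx": 22.8,"dy": -9.2,"dz": 8,"wx": 0,"wy": 0,"wz": 6.47},
    {"gripper": 1,"dx": 22.8,"dy": -9.2,"dz": 8,"wx": 0,"wy": 0,"wz": 6.47},
    {"gripper": 1,"dx": 22.8,"dy": -9.2,"dz": 8,"wx": 0,"wy": 0,"wz": 6.47},
    {"gripper": 1,"dx": 22.8,"dy": -9.2,"dz": 8,"wx": 0,"wy": 0,"wz": 6.47},
    {"gripper": 1,"dx": 22.8,"dy": -9.2,"dz": 8,"wx": 0,"wy": 0,"wz": 6.47},
  ],
  grip_force=25,
)

```text
time_s: 0.82
tcp_pos: [0.4075, 0.508, 0.1742]
orientation: [0.8, -0.6, 0.0, 0.0]
force: [0.1, -0.3, -0.7]
width: 0.0856
finger_force: 0.0
```

send_rows(
  series=[
    {"gripper": 1,"dx": 22.8,"dy": -9.2,"dz": 8,"wx": 0,"wy": 0,"wz": 6.47},
    {"gripper": 1,"dx": 22.8,"dy": -9.2,"dz": 8,"wx": 0,"wy": 0,"wz": 6.47},
    {"gripper": 1,"dx": 22.8,"dy": -9.2,"dz": 8,"wx": 0,"wy": 0,"wz": 6.47},
    {"gripper": 1,"dx": 22.8,"dy": -9.2,"dz": 8,"wx": 0,"wy": 0,"wz": 6.47},
    {"gripper": 1,"dx": 22.8,"dy": -9.2,"dz": 8,"wx": 0,"wy": 0,"wz": 6.47},
    {"gripper": 1,"dx": 22.8,"dy": -9.2,"dz": 8,"wx": 0,"wy": 0,"wz": 6.47},
    {"gripper": 1,"dx": 22.8,"dy": -9.2,"dz": 8,"wx": 0,"wy": 0,"wz": 6.47},
    {"gripper": 1,"dx": 22.8,"dy": -9.2,"dz": 8,"wx": 0,"wy": 0,"wz": 6.47},
  ],
)

```text
time_s: 1.48
tcp_pos: [0.4588, 0.3245, 0.1106]
orientation: [-0.458, 0.889, -0.0, -0.0]
force: [-0.3, -0.2, -0.3]
width: 0.0857
finger_force: 0.0
```

Run:
```python
from plan import *
p,r=cur(); step(p,r,[.459,.325,.038],Rt(-215.2),8)
ci=eyes.camera_info("wrist"); pic,d=eyes.read_camera("wrist"); cv2.imwrite("pics/w1.png",pic[...,::-1]); P=cloud(ci,d)
print(proj(ci,[(.459,.325,.056),(.459,.325,.026)]).round(1)); print((d>0).mean())
print(fitblock(P,.459,.325))
```

```text
t 1.48 tcp [0.4588 0.3245 0.1106] phi 144.48 z [-0. -0. -1.] F [-0.25 -0.18 -0.3 ] w 0.0857 j [ 0.9   0.41 -0.32  0.   -0.85 -1.52]
n 8 row d(mm) [-0.07  0.02  9.08] w(deg) [-0.    -0.002 -0.04 ]
[[0.459, 0.325, 0.074], [0.459, 0.325, 0.038]]
[[320.5 231.6]
 [320.5 215. ]]
0.996203125
(array([0.455 , 0.3232, 0.0555]), np.float64(0.0572), 1402, array([456.1, 324.9]), array([69.9, 70.3]), 55.1, np.float64(0.0262), 7985)
```

The wrist view gives knob A at (0.456,0.324), top 0.0555 m, with the steel top at 0.026 m. That matches the text heights and the top view. Now I descend.

send_rows(
  series=[
    {"gripper": 1,"dx": 1.7,"dy": 1.6,"dz": 12,"wx": 0,"wy": 0,"wz": 0},
    {"gripper": 1,"dx": 0,"dy": 0,"dz": 15,"wx": 0,"wy": 0,"wz": 0},
    {"gripper": 1,"dx": 0,"dy": 0,"dz": 15,"wx": 0,"wy": 0,"wz": 0},
    {"gripper": 1,"dx": 0,"dy": 0,"dz": 15,"wx": 0,"wy": 0,"wz": 0},
    {"gripper": 1,"dx": 0,"dy": 0,"dz": 10,"wx": 0,"wy": 0,"wz": 0},
    {"gripper": 1,"dx": 0,"dy": 0,"dz": 5,"wx": 0,"wy": 0,"wz": 0},
    {"gripper": 0.5,"dx": 0,"dy": 0,"dz": 0,"wx": 0,"wy": 0,"wz": 0},
    {"gripper": 0.4,"dx": 0,"dy": 0,"dz": 0,"wx": 0,"wy": 0,"wz": 0},
  ],
)

```text
time_s: 2.2
tcp_pos: [0.4566, 0.3256, 0.0395]
orientation: [-0.461, 0.888, -0.0, 0.0]
force: [0.0, -0.2, -0.4]
width: 0.0641
finger_force: 0.0
```

send_rows(
  series=[
    {"gripper": 0,"dx": 0,"dy": 0,"dz": 0,"wx": 0,"wy": 0,"wz": 0},
    {"gripper": 0,"dx": 0,"dy": 0,"dz": 0,"wx": 0,"wy": 0,"wz": 0},
    {"gripper": 0,"dx": 0,"dy": 0,"dz": 0,"wx": 0,"wy": 0,"wz": 0},
    {"gripper": 0,"dx": 0,"dy": 0,"dz": 0,"wx": 0,"wy": 0,"wz": 0},
    {"gripper": 0,"dx": 0,"dy": 0,"dz": 0,"wx": 0,"wy": 0,"wz": 0},
    {"gripper": 0,"dx": 0,"dy": 0,"dz": 0,"wx": 0,"wy": 0,"wz": 0},
    {"gripper": 0,"dx": 0,"dy": 0,"dz": 0,"wx": 0,"wy": 0,"wz": 0},
    {"gripper": 0,"dx": 0,"dy": 0,"dz": 0,"wx": 0,"wy": 0,"wz": 0},
  ],
)

```text
time_s: 2.87
tcp_pos: [0.4571, 0.3255, 0.0402]
orientation: [-0.461, 0.888, -0.0, 0.001]
force: [2.9, -2.4, 6.0]
width: 0.0247
finger_force: 27.8
```

send_rows(
  series=[
    {"gripper": 0,"dx": 0,"dy": -2,"dz": -0.4,"wx": 0,"wy": 0,"wz": 0},
    {"gripper": 0,"dx": 0,"dy": -5,"dz": 0,"wx": 0,"wy": 0,"wz": 0},
    {"gripper": 0,"dx": 0,"dy": -5,"dz": 0,"wx": 0,"wy": 0,"wz": 0},
    {"gripper": 0,"dx": 0,"dy": -5,"dz": 0,"wx": 0,"wy": 0,"wz": 0},
    {"gripper": 0,"dx": 0,"dy": -5,"dz": 0,"wx": 0,"wy": 0,"wz": 0},
    {"gripper": 0,"dx": 0,"dy": -5,"dz": 0,"wx": 0,"wy": 0,"wz": 0},
    {"gripper": 0,"dx": 0,"dy": -5,"dz": 0,"wx": 0,"wy": 0,"wz": 0},
    {"gripper": 0,"dx": 0,"dy": -5,"dz": 0,"wx": 0,"wy": 0,"wz": 0},
  ],
)

```text
time_s: 3.53
tcp_pos: [0.4847, 0.3062, 0.0402]
orientation: [-0.46, 0.888, 0.002, -0.0]
force: [-9.2, 6.7, 7.3]
width: 0.0254
finger_force: 28.0
```

send_rows(
  series=[
    {"gripper": 0,"dx": 0,"dy": -5,"dz": 0,"wx": 0,"wy": 0,"wz": 0},
    {"gripper": 0,"dx": 0,"dy": -5,"dz": 0,"wx": 0,"wy": 0,"wz": 0},
    {"gripper": 0,"dx": 0,"dy": -5,"dz": 0,"wx": 0,"wy": 0,"wz": 0},
    {"gripper": 0,"dx": 0,"dy": -5,"dz": 0,"wx": 0,"wy": 0,"wz": 0},
    {"gripper": 0,"dx": 0,"dy": -5,"dz": 0,"wx": 0,"wy": 0,"wz": 0},
    {"gripper": 0,"dx": 0,"dy": -5,"dz": 0,"wx": 0,"wy": 0,"wz": 0},
    {"gripper": 0,"dx": 0,"dy": -5,"dz": 0,"wx": 0,"wy": 0,"wz": 0},
    {"gripper": 0,"dx": 0,"dy": -5,"dz": 0,"wx": 0,"wy": 0,"wz": 0},
  ],
)

```text
time_s: 4.2
tcp_pos: [0.517, 0.2831, 0.0402]
orientation: [-0.46, 0.888, 0.002, -0.001]
force: [-10.8, 7.1, 8.0]
width: 0.0244
finger_force: 28.1
```

A drags hard, with about 13 N sideways at roughly 16 N normal. I finish the stroke, release, and rise.

send_rows(
  series=[
    {"gripper": 0,"dx": 0,"dy": -4,"dz": 0,"wx": 0,"wy": 0,"wz": 0},
    {"gripper": 0,"dx": 0,"dy": 0,"dz": 0,"wx": 0,"wy": 0,"wz": 0},
    {"gripper": 0.5,"dx": 0,"dy": 0,"dz": 0,"wx": 0,"wy": 0,"wz": 0},
    {"gripper": 0.9,"dx": 0,"dy": 0,"dz": 0,"wx": 0,"wy": 0,"wz": 0},
    {"gripper": 1,"dx": 0,"dy": 0,"dz": 0,"wx": 0,"wy": 0,"wz": 0},
    {"gripper": 1,"dx": 0,"dy": 0,"dz": 0,"wx": 0,"wy": 0,"wz": 0},
    {"gripper": 1,"dx": 0,"dy": 0,"dz": 0,"wx": 0,"wy": 0,"wz": 0},
    {"gripper": 1,"dx": 0,"dy": 0,"dz": -15,"wx": 0,"wy": 0,"wz": 0},
  ],
)

```text
time_s: 4.87
tcp_pos: [0.5208, 0.2771, 0.0519]
orientation: [-0.46, 0.888, -0.001, -0.003]
force: [-0.8, -1.2, 0.5]
width: 0.0853
finger_force: 0.0
```

Run:
```python
from plan import *
p,r=cur()
p,r=step(p,r,p+[0,0,.055],r,2)
p,r=step(p,r,[.442,.181,.11],Rt(-195.2),6)
```

```text
t 4.87 tcp [0.5208 0.2771 0.0519] phi 144.77 z [-0.005 -0.004 -1.   ] F [-0.76 -1.19  0.5 ] w 0.0853 j [ 0.76  0.52 -0.3  -0.   -0.76 -1.38]
n 2 row d(mm) [  0.18   0.06 -27.5 ] w(deg) [0. 0. 0.]
[]
n 6 row d(mm) [20.32  4.5  -0.44] w(deg) [ 0.03  -0.057 -3.339]
[[0.464, 0.216, 0.109]]
```

send_rows(
  series=[
    {"gripper": 1,"dx": 0,"dy": 0,"dz": -27,"wx": 0,"wy": 0,"wz": 0},
    {"gripper": 1,"dx": 0,"dy": 0,"dz": -27,"wx": 0,"wy": 0,"wz": 0},
    {"gripper": 1,"dx": 20.3,"dy": 4.5,"dz": 0,"wx": 0,"wy": 0,"wz": -3.34},
    {"gripper": 1,"dx": 20.3,"dy": 4.5,"dz": 0,"wx": 0,"wy": 0,"wz": -3.34},
    {"gripper": 1,"dx": 20.3,"dy": 4.5,"dz": 0,"wx": 0,"wy": 0,"wz": -3.34},
    {"gripper": 1,"dx": 20.3,"dy": 4.5,"dz": 0,"wx": 0,"wy": 0,"wz": -3.34},
    {"gripper": 1,"dx": 20.3,"dy": 4.5,"dz": 0,"wx": 0,"wy": 0,"wz": -3.34},
    {"gripper": 1,"dx": 20.3,"dy": 4.5,"dz": 0,"wx": 0,"wy": 0,"wz": -3.34},
  ],
)

```text
time_s: 5.53
tcp_pos: [0.4431, 0.1817, 0.1087]
orientation: [-0.609, 0.793, 0.0, -0.0]
force: [-0.6, 0.2, 0.5]
width: 0.0851
finger_force: 0.0
```

Run:
```python
from plan import *
p,r=cur()
ci=eyes.camera_info("wrist"); pic,d=eyes.read_camera("wrist"); P=cloud(ci,d)
f=fitblock(P,.442,.181); print(f)
p,r=cur()
p,r=step(p,r,[*(f[3]/1000),.0395],Rt(-195.2),6)
```

```text
t 5.53 tcp [0.4431 0.1817 0.1087] phi 165.04 z [-0. -0. -1.] F [-0.57  0.2   0.53] w 0.0851 j [ 0.73  0.29 -0.52 -0.   -0.77 -0.99]
(array([0.4397, 0.1785, 0.0555]), np.float64(0.0573), 1437, array([440.1, 180.5]), array([70.1, 70.1]), 74.4, np.float64(0.0262), 8131)
t 5.58 tcp [0.4401 0.1784 0.1082] phi 165.02 z [-0.004 -0.002 -1.   ] F [-2.74 -2.79 -0.37] w 0.0856 j [ 0.73  0.28 -0.53 -0.   -0.77 -0.99]
n 6 row d(mm) [-0.36  0.06 11.45] w(deg) [ 0.035 -0.031  0.036]
[[0.44, 0.18, 0.062]]
```

send_rows(
  series=[
    {"gripper": 1,"dx": -1,"dy": 0.5,"dz": 12,"wx": 0,"wy": 0,"wz": 0},
    {"gripper": 1,"dx": 0,"dy": 0,"dz": 15,"wx": 0,"wy": 0,"wz": 0},
    {"gripper": 1,"dx": 0,"dy": 0,"dz": 15,"wx": 0,"wy": 0,"wz": 0},
    {"gripper": 1,"dx": 0,"dy": 0,"dz": 15,"wx": 0,"wy": 0,"wz": 0},
    {"gripper": 1,"dx": 0,"dy": 0,"dz": 7,"wx": 0,"wy": 0,"wz": 0},
    {"gripper": 1,"dx": 0,"dy": 0,"dz": 3.5,"wx": 0,"wy": 0,"wz": 0},
    {"gripper": 0.5,"dx": 0,"dy": 0,"dz": 0,"wx": 0,"wy": 0,"wz": 0},
    {"gripper": 0.4,"dx": 0,"dy": 0,"dz": 0,"wx": 0,"wy": 0,"wz": 0},
  ],
)

```text
time_s: 6.25
tcp_pos: [0.444, 0.184, 0.0416]
orientation: [-0.608, 0.794, -0.0, 0.0]
force: [0.1, -0.2, -0.5]
width: 0.0636
finger_force: 0.0
```

send_rows(
  series=[
    {"gripper": 0,"dx": 0,"dy": 0,"dz": 0,"wx": 0,"wy": 0,"wz": 0},
    {"gripper": 0,"dx": 0,"dy": 0,"dz": 0,"wx": 0,"wy": 0,"wz": 0},
    {"gripper": 0,"dx": 0,"dy": 0,"dz": 0,"wx": 0,"wy": 0,"wz": 0},
    {"gripper": 0,"dx": 0,"dy": 0,"dz": 0,"wx": 0,"wy": 0,"wz": 0},
    {"gripper": 0,"dx": 0,"dy": 0,"dz": 0,"wx": 0,"wy": 0,"wz": 0},
    {"gripper": 0,"dx": 0,"dy": 0,"dz": 0,"wx": 0,"wy": 0,"wz": 0},
    {"gripper": 0,"dx": 0,"dy": 0,"dz": 0,"wx": 0,"wy": 0,"wz": 0},
    {"gripper": 0,"dx": 0,"dy": 0,"dz": 0,"wx": 0,"wy": 0,"wz": 0},
  ],
)

```text
time_s: 6.92
tcp_pos: [0.4436, 0.1839, 0.0418]
orientation: [-0.608, 0.794, 0.0, 0.0]
force: [-4.0, 1.2, 6.3]
width: 0.025
finger_force: 26.7
```

send_rows(
  series=[
    {"gripper": 0,"dx": 0,"dy": -2,"dz": -0.3,"wx": 0,"wy": 0,"wz": 0},
    {"gripper": 0,"dx": 0,"dy": -5,"dz": 0,"wx": 0,"wy": 0,"wz": 0},
    {"gripper": 0,"dx": 0,"dy": -5,"dz": 0,"wx": 0,"wy": 0,"wz": 0},
    {"gripper": 0,"dx": 0,"dy": -5,"dz": 0,"wx": 0,"wy": 0,"wz": 0},
    {"gripper": 0,"dx": 0,"dy": -5,"dz": 0,"wx": 0,"wy": 0,"wz": 0},
    {"gripper": 0,"dx": 0,"dy": -5,"dz": 0,"wx": 0,"wy": 0,"wz": 0},
    {"gripper": 0,"dx": 0,"dy": -5,"dz": 0,"wx": 0,"wy": 0,"wz": 0},
    {"gripper": 0,"dx": 0,"dy": -5,"dz": 0,"wx": 0,"wy": 0,"wz": 0},
  ],
)

```text
time_s: 7.58
tcp_pos: [0.4777, 0.1735, 0.0419]
orientation: [-0.608, 0.794, 0.0, -0.002]
force: [-8.9, 2.7, 8.8]
width: 0.0247
finger_force: 27.1
```

send_rows(
  series=[
    {"gripper": 0,"dx": 0,"dy": -5,"dz": 0,"wx": 0,"wy": 0,"wz": 0},
    {"gripper": 0,"dx": 0,"dy": -5,"dz": 0,"wx": 0,"wy": 0,"wz": 0},
    {"gripper": 0,"dx": 0,"dy": -5,"dz": 0,"wx": 0,"wy": 0,"wz": 0},
    {"gripper": 0,"dx": 0,"dy": -5,"dz": 0,"wx": 0,"wy": 0,"wz": 0},
    {"gripper": 0,"dx": 0,"dy": -5,"dz": 0,"wx": 0,"wy": 0,"wz": 0},
    {"gripper": 0,"dx": 0,"dy": -5,"dz": 0,"wx": 0,"wy": 0,"wz": 0},
    {"gripper": 0,"dx": 0,"dy": -5,"dz": 0,"wx": 0,"wy": 0,"wz": 0},
    {"gripper": 0,"dx": 0,"dy": -5,"dz": 0,"wx": 0,"wy": 0,"wz": 0},
  ],
)

```text
time_s: 8.25
tcp_pos: [0.5161, 0.1631, 0.0419]
orientation: [-0.608, 0.794, 0.001, -0.002]
force: [-8.3, 2.5, 9.3]
width: 0.0253
finger_force: 27.1
```

send_rows(
  series=[
    {"gripper": 0,"dx": 0,"dy": -4,"dz": 0,"wx": 0,"wy": 0,"wz": 0},
    {"gripper": 0,"dx": 0,"dy": 0,"dz": 0,"wx": 0,"wy": 0,"wz": 0},
    {"gripper": 0.5,"dx": 0,"dy": 0,"dz": 0,"wx": 0,"wy": 0,"wz": 0},
    {"gripper": 0.9,"dx": 0,"dy": 0,"dz": 0,"wx": 0,"wy": 0,"wz": 0},
    {"gripper": 1,"dx": 0,"dy": 0,"dz": 0,"wx": 0,"wy": 0,"wz": 0},
    {"gripper": 1,"dx": 0,"dy": 0,"dz": 0,"wx": 0,"wy": 0,"wz": 0},
    {"gripper": 1,"dx": 0,"dy": 0,"dz": 0,"wx": 0,"wy": 0,"wz": 0},
    {"gripper": 1,"dx": 0,"dy": 0,"dz": -15,"wx": 0,"wy": 0,"wz": 0},
  ],
)

```text
time_s: 8.92
tcp_pos: [0.5201, 0.1616, 0.0541]
orientation: [-0.608, 0.794, 0.0, -0.003]
force: [0.2, 0.6, -0.5]
width: 0.0853
finger_force: 0.0
```

Run:
```python
from plan import *
p,r=cur()
p,r=step(p,r,p+[0,0,.053],r,2)
p,r=step(p,r,[.4275,.0585,.11],Rt(-206),6)
```

```text
t 8.92 tcp [0.5201 0.1616 0.0541] phi 164.83 z [-0.005 -0.003 -1.   ] F [ 0.2   0.65 -0.47] w 0.0853 j [ 0.6   0.46 -0.41 -0.   -0.71 -0.86]
n 2 row d(mm) [  0.11   0.12 -26.5 ] w(deg) [0. 0. 0.]
[]
n 6 row d(mm) [21.41  8.75 -0.41] w(deg) [ 0.038 -0.044  1.805]
[[0.461, 0.091, 0.109]]
```

A's ratio is about 0.8 and B's about 0.5. I'll drag C next, then compare.

send_rows(
  series=[
    {"gripper": 1,"dx": 0,"dy": 0,"dz": -27,"wx": 0,"wy": 0,"wz": 0},
    {"gripper": 1,"dx": 0,"dy": 0,"dz": -27,"wx": 0,"wy": 0,"wz": 0},
    {"gripper": 1,"dx": 21.4,"dy": 8.7,"dz": 0,"wx": 0,"wy": 0,"wz": 1.8},
    {"gripper": 1,"dx": 21.4,"dy": 8.7,"dz": 0,"wx": 0,"wy": 0,"wz": 1.8},
    {"gripper": 1,"dx": 21.4,"dy": 8.7,"dz": 0,"wx": 0,"wy": 0,"wz": 1.8},
    {"gripper": 1,"dx": 21.4,"dy": 8.7,"dz": 0,"wx": 0,"wy": 0,"wz": 1.8},
    {"gripper": 1,"dx": 21.4,"dy": 8.7,"dz": 0,"wx": 0,"wy": 0,"wz": 1.8},
    {"gripper": 1,"dx": 21.4,"dy": 8.7,"dz": 0,"wx": 0,"wy": 0,"wz": 1.8},
  ],
)

```text
time_s: 9.58
tcp_pos: [0.429, 0.0586, 0.1105]
orientation: [-0.53, 0.848, -0.0, 0.0]
force: [1.0, -0.5, 1.3]
width: 0.0854
finger_force: 0.0
```

Run:
```python
from plan import *
for i in range(2):
    p,r=cur()
    ci=eyes.camera_info("wrist"); pic,d=eyes.read_camera("wrist"); P=cloud(ci,d)
    f=fitblock(P,.428,.058); print(f)
p,r=cur()
p,r=step(p,r,[*(f[3]/1000),.042],Rt(-206),6)
```

```text
t 9.58 tcp [0.429  0.0586 0.1105] phi 153.98 z [ 0.  0. -1.] F [ 0.99 -0.46  1.32] w 0.0854 j [ 0.51  0.21 -0.62  0.   -0.74 -0.97]
(array([0.4256, 0.0552, 0.0555]), np.float64(0.0573), 1418, array([426.5,  57. ]), array([70.2, 70.2]), 63.6, np.float64(0.0262), 8062)
t 9.63 tcp [0.4244 0.0558 0.1099] phi 153.77 z [-0.005 -0.001 -1.   ] F [-3.36 -2.4  -0.63] w 0.0856 j [ 0.51  0.21 -0.63 -0.   -0.74 -0.97]
(array([0.4256, 0.0552, 0.0555]), np.float64(0.0573), 1408, array([426.5,  56.9]), array([70. , 70.1]), 63.8, np.float64(0.0262), 7941)
t 9.68 tcp [0.4266 0.0572 0.1102] phi 153.92 z [-0.003 -0.001 -1.   ] F [ 0.39  0.38 -0.73] w 0.0854 j [ 0.51  0.21 -0.63 -0.   -0.74 -0.97]
n 6 row d(mm) [ 0.03 -0.02 11.37] w(deg) [ 0.021 -0.017 -0.013]
[[0.427, 0.057, 0.065]]
```

send_rows(
  series=[
    {"gripper": 1,"dx": 2.2,"dy": 1.1,"dz": 12,"wx": 0,"wy": 0,"wz": 0},
    {"gripper": 1,"dx": 0,"dy": 0,"dz": 15,"wx": 0,"wy": 0,"wz": 0},
    {"gripper": 1,"dx": 0,"dy": 0,"dz": 15,"wx": 0,"wy": 0,"wz": 0},
    {"gripper": 1,"dx": 0,"dy": 0,"dz": 15,"wx": 0,"wy": 0,"wz": 0},
    {"gripper": 1,"dx": 0,"dy": 0,"dz": 8,"wx": 0,"wy": 0,"wz": 0},
    {"gripper": 1,"dx": 0,"dy": 0,"dz": 3,"wx": 0,"wy": 0,"wz": 0},
    {"gripper": 0.5,"dx": 0,"dy": 0,"dz": 0,"wx": 0,"wy": 0,"wz": 0},
    {"gripper": 0.4,"dx": 0,"dy": 0,"dz": 0,"wx": 0,"wy": 0,"wz": 0},
  ],
)

```text
time_s: 10.35
tcp_pos: [0.4283, 0.0582, 0.0428]
orientation: [-0.531, 0.848, -0.0, 0.0]
force: [-0.7, -0.1, 0.3]
width: 0.0641
finger_force: 0.0
```

send_rows(
  series=[
    {"gripper": 0,"dx": 0,"dy": 0,"dz": 0,"wx": 0,"wy": 0,"wz": 0},
    {"gripper": 0,"dx": 0,"dy": 0,"dz": 0,"wx": 0,"wy": 0,"wz": 0},
    {"gripper": 0,"dx": 0,"dy": 0,"dz": 0,"wx": 0,"wy": 0,"wz": 0},
    {"gripper": 0,"dx": 0,"dy": 0,"dz": 0,"wx": 0,"wy": 0,"wz": 0},
    {"gripper": 0,"dx": 0,"dy": 0,"dz": 0,"wx": 0,"wy": 0,"wz": 0},
    {"gripper": 0,"dx": 0,"dy": 0,"dz": 0,"wx": 0,"wy": 0,"wz": 0},
    {"gripper": 0,"dx": 0,"dy": 0,"dz": 0,"wx": 0,"wy": 0,"wz": 0},
    {"gripper": 0,"dx": 0,"dy": 0,"dz": 0,"wx": 0,"wy": 0,"wz": 0},
  ],
)

```text
time_s: 11.02
tcp_pos: [0.4282, 0.0581, 0.0432]
orientation: [-0.531, 0.848, -0.0, 0.001]
force: [-1.1, 0.3, 7.3]
width: 0.025
finger_force: 24.6
```

send_rows(
  series=[
    {"gripper": 0,"dx": 0,"dy": -2,"dz": -0.3,"wx": 0,"wy": 0,"wz": 0},
    {"gripper": 0,"dx": 0,"dy": -5,"dz": 0,"wx": 0,"wy": 0,"wz": 0},
    {"gripper": 0,"dx": 0,"dy": -5,"dz": 0,"wx": 0,"wy": 0,"wz": 0},
    {"gripper": 0,"dx": 0,"dy": -5,"dz": 0,"wx": 0,"wy": 0,"wz": 0},
    {"gripper": 0,"dx": 0,"dy": -5,"dz": 0,"wx": 0,"wy": 0,"wz": 0},
    {"gripper": 0,"dx": 0,"dy": -5,"dz": 0,"wx": 0,"wy": 0,"wz": 0},
    {"gripper": 0,"dx": 0,"dy": -5,"dz": 0,"wx": 0,"wy": 0,"wz": 0},
    {"gripper": 0,"dx": 0,"dy": -5,"dz": 0,"wx": 0,"wy": 0,"wz": 0},
  ],
)

```text
time_s: 11.68
tcp_pos: [0.4614, 0.0415, 0.0432]
orientation: [-0.53, 0.848, -0.0, 0.0]
force: [-1.7, 1.4, 5.8]
width: 0.0249
finger_force: 24.7
```

send_rows(
  series=[
    {"gripper": 0,"dx": 0,"dy": -5,"dz": 0,"wx": 0,"wy": 0,"wz": 0},
    {"gripper": 0,"dx": 0,"dy": -5,"dz": 0,"wx": 0,"wy": 0,"wz": 0},
    {"gripper": 0,"dx": 0,"dy": -5,"dz": 0,"wx": 0,"wy": 0,"wz": 0},
    {"gripper": 0,"dx": 0,"dy": -5,"dz": 0,"wx": 0,"wy": 0,"wz": 0},
    {"gripper": 0,"dx": 0,"dy": -5,"dz": 0,"wx": 0,"wy": 0,"wz": 0},
    {"gripper": 0,"dx": 0,"dy": -5,"dz": 0,"wx": 0,"wy": 0,"wz": 0},
    {"gripper": 0,"dx": 0,"dy": -5,"dz": 0,"wx": 0,"wy": 0,"wz": 0},
    {"gripper": 0,"dx": 0,"dy": -5,"dz": 0,"wx": 0,"wy": 0,"wz": 0},
  ],
)

```text
time_s: 12.35
tcp_pos: [0.4973, 0.024, 0.0432]
orientation: [-0.531, 0.848, -0.0, -0.0]
force: [-2.8, 1.7, 5.9]
width: 0.0248
finger_force: 24.7
```

C drags least, at about 3 N. The order looks like A > B > C, and I'll confirm with a lighter re-drag of A before lifting. Now I release C and go to A.

send_rows(
  series=[
    {"gripper": 0,"dx": 0,"dy": -2,"dz": 0,"wx": 0,"wy": 0,"wz": 0},
    {"gripper": 0,"dx": 0,"dy": 0,"dz": 0,"wx": 0,"wy": 0,"wz": 0},
    {"gripper": 0.5,"dx": 0,"dy": 0,"dz": 0,"wx": 0,"wy": 0,"wz": 0},
    {"gripper": 0.9,"dx": 0,"dy": 0,"dz": 0,"wx": 0,"wy": 0,"wz": 0},
    {"gripper": 1,"dx": 0,"dy": 0,"dz": 0,"wx": 0,"wy": 0,"wz": 0},
    {"gripper": 1,"dx": 0,"dy": 0,"dz": 0,"wx": 0,"wy": 0,"wz": 0},
    {"gripper": 1,"dx": 0,"dy": 0,"dz": 0,"wx": 0,"wy": 0,"wz": 0},
    {"gripper": 1,"dx": 0,"dy": 0,"dz": -15,"wx": 0,"wy": 0,"wz": 0},
  ],
)

```text
time_s: 13.02
tcp_pos: [0.4967, 0.0228, 0.0556]
orientation: [-0.53, 0.848, 0.001, -0.003]
force: [0.3, -0.4, 0.2]
width: 0.0857
finger_force: 0.0
```

Run:
```python
from plan import *
ci=eyes.camera_info("top"); pic,d=eyes.read_camera("top"); P=cloud(ci,d)
for x,y in [(.521,.278),(.52,.163)]:
    f=fitblock(P,x,y,.05); print(f)
p,r=cur()
p,r=step(p,r,p+[0,0,.054],r,2)
p,r=step(p,r,[.521,.278,.11],Rt(-215.2),8)
```

```text
(array([0.5215, 0.2795, 0.0549]), np.float64(0.0589), 54, array([522. , 280.6]), array([70.4, 69.6]), 54.3, np.float64(0.0251), 334)h.py:23: RuntimeWarning: Mean of empty slice.
  return k.mean(0).round(4),np.percentile(k[:,2],90).round(4),len(k),np.round(c,1),np.round(s,1),round(a,1),np.median(t[:,2]).round(4),len(t)
  ret = um.true_divide(
Traceback (most recent call last):
  File "h.py", line 23, in fitblock
    return k.mean(0).round(4),np.percentile(k[:,2],90).round(4),len(k),np.round(c,1),np.round(s,1),round(a,1),np.median(t[:,2]).round(4),len(t)
                              ~~~~~~~~~~~~~^^^^^^^^^^^
IndexError: index -1 is out of bounds for axis 0 with size 0
```

Run:
```python
from plan import *
p,r=cur()
p,r=step(p,r,p+[0,0,.054],r,2)
p,r=step(p,r,[.518,.162,.11],Rt(-195.2),6)
```

```text
t 13.07 tcp [0.4995 0.0235 0.0595] phi 154.12 z [ 0.002  0.    -1.   ] F [0.25 0.26 1.47] w 0.0856 j [ 0.37  0.39 -0.52  0.   -0.66 -0.82]
n 2 row d(mm) [-2.0e-02 -4.0e-02 -2.7e+01] w(deg) [0. 0. 0.]
[]
n 6 row d(mm) [-22.64   5.58   0.6 ] w(deg) [-0.015  0.006 -1.78 ]
[[0.515, 0.115, 0.111]]
```

send_rows(
  series=[
    {"gripper": 1,"dx": 0,"dy": 0,"dz": -25,"wx": 0,"wy": 0,"wz": 0},
    {"gripper": 1,"dx": 0,"dy": 0,"dz": -25,"wx": 0,"wy": 0,"wz": 0},
    {"gripper": 1,"dx": -22.6,"dy": 5.6,"dz": 0,"wx": 0,"wy": 0,"wz": -1.8},
    {"gripper": 1,"dx": -22.6,"dy": 5.6,"dz": 0,"wx": 0,"wy": 0,"wz": -1.8},
    {"gripper": 1,"dx": -22.6,"dy": 5.6,"dz": 0,"wx": 0,"wy": 0,"wz": -1.8},
    {"gripper": 1,"dx": -22.6,"dy": 5.6,"dz": 0,"wx": 0,"wy": 0,"wz": -1.8},
    {"gripper": 1,"dx": -22.6,"dy": 5.6,"dz": 0,"wx": 0,"wy": 0,"wz": -1.8},
    {"gripper": 1,"dx": -22.6,"dy": 5.6,"dz": 0,"wx": 0,"wy": 0,"wz": -1.8},
  ],
)

```text
time_s: 13.73
tcp_pos: [0.5171, 0.1629, 0.1077]
orientation: [-0.609, 0.794, 0.0, 0.0]
force: [-0.1, -0.8, -0.4]
width: 0.0854
finger_force: 0.0
```

send_rows(
  series=[
    {"gripper": 1,"dx": 0,"dy": 0,"dz": 12,"wx": 0,"wy": 0,"wz": 0},
    {"gripper": 1,"dx": 0,"dy": 0,"dz": 10,"wx": 0,"wy": 0,"wz": 0},
    {"gripper": 1,"dx": 0,"dy": 0,"dz": 5,"wx": 0,"wy": 0,"wz": 0},
    {"gripper": 1,"dx": 0,"dy": 0,"dz": 0,"wx": 0,"wy": 0,"wz": 0},
    {"gripper": 1,"dx": 0,"dy": 0,"dz": 0,"wx": 0,"wy": 0,"wz": 0},
    {"gripper": 1,"dx": 0,"dy": 0,"dz": 0,"wx": 0,"wy": 0,"wz": 0},
    {"gripper": 1,"dx": 0,"dy": 0,"dz": 0,"wx": 0,"wy": 0,"wz": 0},
    {"gripper": 1,"dx": 0,"dy": 0,"dz": 0,"wx": 0,"wy": 0,"wz": 0},
  ],
)

```text
time_s: 14.4
tcp_pos: [0.5173, 0.1615, 0.0813]
orientation: [-0.608, 0.794, -0.0, 0.001]
force: [-0.6, 0.1, -0.0]
width: 0.0854
finger_force: 0.0
```

Run:
```python
from plan import *
p,r=cur()
ci=eyes.camera_info("wrist"); pic,d=eyes.read_camera("wrist"); P=cloud(ci,d)
f=fitblock(P,.519,.162); print(f); r=R.from_matrix(Rt(-195.2).as_matrix())
step(p,cur()[1],[*(f[3]/1000),.044],Rt(f[5]-270),6)
```

```text
t 14.4 tcp [0.5173 0.1615 0.0813] phi 164.84 z [ 0.001  0.001 -1.   ] F [-0.58  0.15 -0.01] w 0.0854 j [ 0.6   0.42 -0.4   0.   -0.76 -0.87]
(array([0.5177, 0.1559, 0.0554]), np.float64(0.0572), 1894, array([518.3, 158.1]), array([70.1, 70.2]), 74.4, np.float64(0.0262), 10077)
t 14.45 tcp [0.5173 0.1615 0.0813] phi 164.85 z [ 0.001  0.    -1.   ] F [-0.24 -0.91  0.56] w 0.0855 j [ 0.6   0.42 -0.4   0.   -0.76 -0.87]
n 6 row d(mm) [ 0.5  -0.3   6.22] w(deg) [-0.006  0.006  0.075]
[[0.518, 0.159, 0.056]]
```

send_rows(
  series=[
    {"gripper": 1,"dx": 3,"dy": -1.8,"dz": 12,"wx": 0,"wy": 0,"wz": 0},
    {"gripper": 1,"dx": 0,"dy": 0,"dz": 15,"wx": 0,"wy": 0,"wz": 0},
    {"gripper": 1,"dx": 0,"dy": 0,"dz": 8,"wx": 0,"wy": 0,"wz": 0},
    {"gripper": 1,"dx": 0,"dy": 0,"dz": 3,"wx": 0,"wy": 0,"wz": 0},
    {"gripper": 0.6,"dx": 0,"dy": 0,"dz": 0,"wx": 0,"wy": 0,"wz": 0},
    {"gripper": 0.4,"dx": 0,"dy": 0,"dz": 0,"wx": 0,"wy": 0,"wz": 0},
    {"gripper": 0.2,"dx": 0,"dy": 0,"dz": 0,"wx": 0,"wy": 0,"wz": 0},
    {"gripper": 0,"dx": 0,"dy": 0,"dz": 0,"wx": 0,"wy": 0,"wz": 0},
  ],
)

```text
time_s: 15.12
tcp_pos: [0.5184, 0.1586, 0.0435]
orientation: [-0.608, 0.794, -0.0, 0.001]
force: [-0.3, 0.0, 0.6]
width: 0.0387
finger_force: 0.0
```

send_rows(
  series=[
    {"gripper": 0,"dx": 0,"dy": 0,"dz": 0,"wx": 0,"wy": 0,"wz": 0},
    {"gripper": 0,"dx": 0,"dy": 0,"dz": 0,"wx": 0,"wy": 0,"wz": 0},
    {"gripper": 0,"dx": 0,"dy": 0,"dz": 0,"wx": 0,"wy": 0,"wz": 0},
    {"gripper": 0,"dx": 0,"dy": 0,"dz": 0,"wx": 0,"wy": 0,"wz": 0},
    {"gripper": 0,"dx": 0,"dy": 0,"dz": -0.3,"wx": 0,"wy": 0,"wz": 0},
    {"gripper": 0,"dx": 0,"dy": 0,"dz": -0.3,"wx": 0,"wy": 0,"wz": 0},
    {"gripper": 0,"dx": 0,"dy": 0,"dz": 0,"wx": 0,"wy": 0,"wz": 0},
    {"gripper": 0,"dx": 0,"dy": 0,"dz": 0,"wx": 0,"wy": 0,"wz": 0},
  ],
)

```text
time_s: 15.78
tcp_pos: [0.5188, 0.1586, 0.0436]
orientation: [-0.608, 0.794, -0.0, 0.001]
force: [5.2, -1.0, 2.1]
width: 0.0246
finger_force: 27.2
```

send_rows(
  series=[
    {"gripper": 0,"dx": 0,"dy": 3,"dz": 0,"wx": 0,"wy": 0,"wz": 0},
    {"gripper": 0,"dx": 0,"dy": 3,"dz": 0,"wx": 0,"wy": 0,"wz": 0},
    {"gripper": 0,"dx": 0,"dy": 3,"dz": 0,"wx": 0,"wy": 0,"wz": 0},
    {"gripper": 0,"dx": 0,"dy": 3,"dz": 0,"wx": 0,"wy": 0,"wz": 0},
    {"gripper": 0,"dx": 0,"dy": 3,"dz": 0,"wx": 0,"wy": 0,"wz": 0},
    {"gripper": 0,"dx": 0,"dy": 3,"dz": 0,"wx": 0,"wy": 0,"wz": 0},
    {"gripper": 0,"dx": 0,"dy": 3,"dz": 0,"wx": 0,"wy": 0,"wz": 0},
    {"gripper": 0,"dx": 0,"dy": 3,"dz": 0,"wx": 0,"wy": 0,"wz": 0},
  ],
)

```text
time_s: 16.45
tcp_pos: [0.4947, 0.1647, 0.0436]
orientation: [-0.608, 0.794, -0.0, 0.0]
force: [4.5, -0.8, 2.2]
width: 0.0251
finger_force: 27.4
```

send_rows(
  series=[
    {"gripper": 0,"dx": 0,"dy": -3,"dz": 0,"wx": 0,"wy": 0,"wz": 0},
    {"gripper": 0,"dx": 0,"dy": -3,"dz": 0,"wx": 0,"wy": 0,"wz": 0},
    {"gripper": 0,"dx": 0,"dy": -3,"dz": 0,"wx": 0,"wy": 0,"wz": 0},
    {"gripper": 0,"dx": 0,"dy": -3,"dz": 0,"wx": 0,"wy": 0,"wz": 0},
    {"gripper": 0,"dx": 0,"dy": -3,"dz": 0,"wx": 0,"wy": 0,"wz": 0},
    {"gripper": 0,"dx": 0,"dy": -3,"dz": 0,"wx": 0,"wy": 0,"wz": 0},
    {"gripper": 0,"dx": 0,"dy": -3,"dz": 0,"wx": 0,"wy": 0,"wz": 0},
    {"gripper": 0,"dx": 0,"dy": -3,"dz": 0,"wx": 0,"wy": 0,"wz": 0},
  ],
)

```text
time_s: 17.12
tcp_pos: [0.5128, 0.1572, 0.0436]
orientation: [-0.608, 0.794, 0.002, -0.005]
force: [-10.4, 2.6, 15.4]
width: 0.0247
finger_force: 28.7
```

The light re-drag of B gives a ratio of about 0.45 in both directions, against about 0.82 for A and about 0.2 for C. So A is the hardest, B is second and C is the slickest. I release B and go to A.

send_rows(
  series=[
    {"gripper": 0,"dx": 0,"dy": 0,"dz": 0,"wx": 0,"wy": 0,"wz": 0},
    {"gripper": 0.5,"dx": 0,"dy": 0,"dz": 0,"wx": 0,"wy": 0,"wz": 0},
    {"gripper": 0.9,"dx": 0,"dy": 0,"dz": 0,"wx": 0,"wy": 0,"wz": 0},
    {"gripper": 1,"dx": 0,"dy": 0,"dz": 0,"wx": 0,"wy": 0,"wz": 0},
    {"gripper": 1,"dx": 0,"dy": 0,"dz": 0,"wx": 0,"wy": 0,"wz": 0},
    {"gripper": 1,"dx": 0,"dy": 0,"dz": -10,"wx": 0,"wy": 0,"wz": 0},
    {"gripper": 1,"dx": 0,"dy": 0,"dz": -25,"wx": 0,"wy": 0,"wz": 0},
    {"gripper": 1,"dx": 0,"dy": 0,"dz": -30,"wx": 0,"wy": 0,"wz": 0},
  ],
)

```text
time_s: 17.78
tcp_pos: [0.5165, 0.1573, 0.1076]
orientation: [-0.608, 0.794, 0.0, -0.003]
force: [1.7, 1.4, 0.3]
width: 0.0852
finger_force: 0.0
```

Run:
```python
from plan import *
p,r=cur()
p,r=step(p,r,[.52,.28,.082],Rt(-215.5),6)
```

```text
t 17.78 tcp [0.5165 0.1573 0.1076] phi 164.85 z [-0.005 -0.003 -1.   ] F [1.65 1.38 0.34] w 0.0852 j [ 0.6   0.38 -0.37 -0.   -0.83 -0.86]
n 6 row d(mm) [-19.07   7.69   4.24] w(deg) [ 0.032 -0.047  3.391]
[[0.514, 0.239, 0.091]]
```

send_rows(
  series=[
    {"gripper": 1,"dx": -19,"dy": 7.7,"dz": 2,"wx": 0,"wy": 0,"wz": 3.4},
    {"gripper": 1,"dx": -19,"dy": 7.7,"dz": 2,"wx": 0,"wy": 0,"wz": 3.4},
    {"gripper": 1,"dx": -19,"dy": 7.7,"dz": 5,"wx": 0,"wy": 0,"wz": 3.4},
    {"gripper": 1,"dx": -19,"dy": 7.7,"dz": 5,"wx": 0,"wy": 0,"wz": 3.4},
    {"gripper": 1,"dx": -19,"dy": 7.7,"dz": 5,"wx": 0,"wy": 0,"wz": 3.4},
    {"gripper": 1,"dx": -19,"dy": 7.7,"dz": 7,"wx": 0,"wy": 0,"wz": 3.4},
    {"gripper": 1,"dx": 0,"dy": 0,"dz": 0,"wx": 0,"wy": 0,"wz": 0},
    {"gripper": 1,"dx": 0,"dy": 0,"dz": 0,"wx": 0,"wy": 0,"wz": 0},
  ],
)

```text
time_s: 18.45
tcp_pos: [0.521, 0.2811, 0.0822]
orientation: [-0.458, 0.889, -0.0, -0.001]
force: [-0.1, -0.1, 0.5]
width: 0.0854
finger_force: 0.0
```

send_rows(
  series=[
    {"gripper": 1,"dx": 0,"dy": 0,"dz": 0,"wx": 0,"wy": 0,"wz": 0},
    {"gripper": 1,"dx": 0,"dy": 0,"dz": 0,"wx": 0,"wy": 0,"wz": 0},
    {"gripper": 1,"dx": 0,"dy": 0,"dz": 0,"wx": 0,"wy": 0,"wz": 0},
    {"gripper": 1,"dx": 0,"dy": 0,"dz": 0,"wx": 0,"wy": 0,"wz": 0},
    {"gripper": 1,"dx": 0,"dy": 0,"dz": 0,"wx": 0,"wy": 0,"wz": 0},
    {"gripper": 1,"dx": 0,"dy": 0,"dz": 0,"wx": 0,"wy": 0,"wz": 0},
    {"gripper": 1,"dx": 0,"dy": 0,"dz": 0,"wx": 0,"wy": 0,"wz": 0},
    {"gripper": 1,"dx": 0,"dy": 0,"dz": 0,"wx": 0,"wy": 0,"wz": 0},
  ],
)

```text
time_s: 19.12
tcp_pos: [0.5214, 0.2805, 0.0825]
orientation: [-0.458, 0.889, 0.0, 0.0]
force: [0.1, -0.1, 0.2]
width: 0.0854
finger_force: 0.0
```

Run:
```python
from plan import *
p,r=cur()
ci=eyes.camera_info("wrist"); pic,d=eyes.read_camera("wrist"); P=cloud(ci,d)
f=fitblock(P,.52,.28); print(f)
step(p,r,[*(f[3]/1000),.043],Rt(f[5]-270),6)
```

```text
t 19.12 tcp [0.5214 0.2805 0.0825] phi 144.47 z [ 0.  0. -1.] F [ 0.07 -0.1   0.15] w 0.0854 j [ 0.77  0.48 -0.27 -0.   -0.82 -1.39]
(array([0.5183, 0.2782, 0.0554]), np.float64(0.0572), 1859, array([519.7, 280.2]), array([70.5, 70.2]), 54.9, np.float64(0.0262), 9948)
n 6 row d(mm) [0.2  0.19 6.58] w(deg) [-0.     0.001 -0.072]
[[0.52, 0.28, 0.056]]
```

send_rows(
  series=[
    {"gripper": 1,"dx": 1.1,"dy": 1.2,"dz": 12,"wx": 0,"wy": 0,"wz": -0.4},
    {"gripper": 1,"dx": 0,"dy": 0,"dz": 15,"wx": 0,"wy": 0,"wz": 0},
    {"gripper": 1,"dx": 0,"dy": 0,"dz": 9,"wx": 0,"wy": 0,"wz": 0},
    {"gripper": 1,"dx": 0,"dy": 0,"dz": 4,"wx": 0,"wy": 0,"wz": 0},
    {"gripper": 0.6,"dx": 0,"dy": 0,"dz": 0,"wx": 0,"wy": 0,"wz": 0},
    {"gripper": 0.4,"dx": 0,"dy": 0,"dz": 0,"wx": 0,"wy": 0,"wz": 0},
    {"gripper": 0.2,"dx": 0,"dy": 0,"dz": 0,"wx": 0,"wy": 0,"wz": 0},
    {"gripper": 0,"dx": 0,"dy": 0,"dz": 0,"wx": 0,"wy": 0,"wz": 0},
  ],
  grip_force=60,
)

```text
time_s: 19.83
tcp_pos: [0.5201, 0.2808, 0.0432]
orientation: [-0.461, 0.887, 0.0, 0.001]
force: [0.5, 0.2, -0.5]
width: 0.0386
finger_force: 0.0
```

send_rows(
  series=[
    {"gripper": 0,"dx": 0,"dy": 0,"dz": 0,"wx": 0,"wy": 0,"wz": 0},
    {"gripper": 0,"dx": 0,"dy": 0,"dz": 0,"wx": 0,"wy": 0,"wz": 0},
    {"gripper": 0,"dx": 0,"dy": 0,"dz": 0,"wx": 0,"wy": 0,"wz": 0},
    {"gripper": 0,"dx": 0,"dy": 0,"dz": 0,"wx": 0,"wy": 0,"wz": 0},
    {"gripper": 0,"dx": 0,"dy": 0,"dz": -3,"wx": 0,"wy": 0,"wz": 0},
    {"gripper": 0,"dx": 0,"dy": 0,"dz": -6,"wx": 0,"wy": 0,"wz": 0},
    {"gripper": 0,"dx": 0,"dy": 0,"dz": -10,"wx": 0,"wy": 0,"wz": 0},
    {"gripper": 0,"dx": 0,"dy": 0,"dz": -10,"wx": 0,"wy": 0,"wz": 0},
  ],
)

```text
time_s: 20.5
tcp_pos: [0.5183, 0.2796, 0.0704]
orientation: [-0.461, 0.888, -0.0, -0.002]
force: [-0.4, 1.1, -7.5]
width: 0.0237
finger_force: 59.5
```

send_rows(
  series=[
    {"gripper": 0,"dx": 0,"dy": 0,"dz": -12,"wx": 0,"wy": 0,"wz": 0},
    {"gripper": 0,"dx": 0,"dy": 0,"dz": -15,"wx": 0,"wy": 0,"wz": 0},
    {"gripper": 0,"dx": 0,"dy": 0,"dz": -20,"wx": 0,"wy": 0,"wz": 0},
    {"gripper": 0,"dx": 0,"dy": 0,"dz": -20,"wx": 0,"wy": 0,"wz": 0},
    {"gripper": 0,"dx": 0,"dy": 0,"dz": -15,"wx": 0,"wy": 0,"wz": 0},
    {"gripper": 0,"dx": 0,"dy": 0,"dz": -8,"wx": 0,"wy": 0,"wz": 0},
    {"gripper": 0,"dx": 0,"dy": 0,"dz": 0,"wx": 0,"wy": 0,"wz": 0},
    {"gripper": 0,"dx": 0,"dy": 0,"dz": 0,"wx": 0,"wy": 0,"wz": 0},
  ],
)

```text
time_s: 21.17
tcp_pos: [0.519, 0.2802, 0.1611]
orientation: [-0.461, 0.888, 0.0, -0.0]
force: [-0.0, -1.3, -8.8]
width: 0.0237
finger_force: 59.5
```

```bash
cat >> plan.py <<'E'
def above(c,tilt,az,h):  # TCP for board centre c, TCP h above surface along normal
    a=np.radians(az); t=np.radians(tilt); n=np.array([-np.sin(t)*np.cos(a),-np.sin(t)*np.sin(a),np.cos(t)])
    return np.array(c)+n*h
E
python3 - <<'E'
from plan import *
p,r=cur()
tgt=above([.534,-.187,.053],31,5,.11); print(tgt)
p,r=step(p,r,[.5,.02,.18],Rt(-195),8)
p,r=step(p,r,tgt,Rt(-175,31,5),8)
E
```

```text
t 21.17 tcp [0.519  0.2802 0.1611] phi 144.85 z [-0.001  0.    -1.   ] F [-0.02 -1.3  -8.8 ] w 0.0237 j [ 0.77  0.39 -0.19 -0.   -0.99 -1.38]
[ 0.4775614  -0.19193774  0.1472884 ]
n 8 row d(mm) [ 30.36 -12.36  -2.36] w(deg) [ 7.000e-03 -1.000e-03 -2.519e+00]
[[0.498, 0.151, 0.171], [0.5, 0.02, 0.18]]
n 8 row d(mm) [26.89  0.77  3.63] w(deg) [ 3.835 -0.676 -2.438]
[[0.477, -0.085, 0.164], [0.478, -0.192, 0.147]]
```

send_rows(
  series=[
    {"gripper": 0,"dx": 10,"dy": -4,"dz": -2,"wx": 0,"wy": 0,"wz": -1.2},
    {"gripper": 0,"dx": 20,"dy": -8,"dz": -2,"wx": 0,"wy": 0,"wz": -1.9},
    {"gripper": 0,"dx": 23,"dy": -9.5,"dz": -2,"wx": 0,"wy": 0,"wz": -1.9},
    {"gripper": 0,"dx": 23,"dy": -9.5,"dz": -2,"wx": 0,"wy": 0,"wz": -1.9},
    {"gripper": 0,"dx": 23,"dy": -9.5,"dz": -2,"wx": 0,"wy": 0,"wz": -1.9},
    {"gripper": 0,"dx": 23,"dy": -9.5,"dz": -2,"wx": 0,"wy": 0,"wz": -1.9},
    {"gripper": 0,"dx": 23,"dy": -9.5,"dz": -2,"wx": 0,"wy": 0,"wz": -1.9},
    {"gripper": 0,"dx": 23,"dy": -9.5,"dz": -2,"wx": 0,"wy": 0,"wz": -1.9},
  ],
)

```text
time_s: 21.83
tcp_pos: [0.4985, 0.0988, 0.1758]
orientation: [-0.57, 0.822, 0.001, -0.002]
force: [0.8, -0.6, -8.6]
width: 0.024
finger_force: 59.6
```

send_rows(
  series=[
    {"gripper": 0,"dx": 23,"dy": -9.5,"dz": 0,"wx": 0,"wy": 0,"wz": -1.9},
    {"gripper": 0,"dx": 23,"dy": -9.5,"dz": 0,"wx": 0,"wy": 0,"wz": -1.9},
    {"gripper": 0,"dx": 20,"dy": -8,"dz": 0,"wx": 0,"wy": 0,"wz": -1.9},
    {"gripper": 0,"dx": 10,"dy": -4,"dz": 0,"wx": 0,"wy": 0,"wz": 0},
    {"gripper": 0,"dx": 0,"dy": 0,"dz": 0,"wx": 0,"wy": 0,"wz": 0},
    {"gripper": 0,"dx": 0,"dy": 0,"dz": 0,"wx": 0,"wy": 0,"wz": 0},
    {"gripper": 0,"dx": 0,"dy": 0,"dz": 0,"wx": 0,"wy": 0,"wz": 0},
    {"gripper": 0,"dx": 0,"dy": 0,"dz": 0,"wx": 0,"wy": 0,"wz": 0},
  ],
)

```text
time_s: 22.5
tcp_pos: [0.5056, 0.0192, 0.177]
orientation: [-0.61, 0.793, 0.0, -0.0]
force: [-0.6, -0.4, -8.9]
width: 0.0238
finger_force: 59.7
```

Run:
```python
from plan import *
p,r=cur()
tgt=above([.534,-.187,.053],31,5,.11)
p,r=step(p,r,tgt,Rt(-175,31,5),12)
```

```text
t 22.5 tcp [0.5056 0.0192 0.177 ] phi 165.11 z [-0.001  0.    -1.   ] F [-0.58 -0.45 -8.87] w 0.0238 j [ 0.36  0.24 -0.37 -0.   -0.96 -0.62]
n 12 row d(mm) [17.9   1.09  2.02] w(deg) [ 2.56  -0.448 -1.616]
[[0.486, -0.05, 0.168], [0.477, -0.121, 0.157], [0.478, -0.192, 0.147]]
```

send_rows(
  series=[
    {"gripper": 0,"dx": 17.9,"dy": 1.1,"dz": 2,"wx": 2.56,"wy": -0.45,"wz": -1.62},
    {"gripper": 0,"dx": 17.9,"dy": 1.1,"dz": 2,"wx": 2.56,"wy": -0.45,"wz": -1.62},
    {"gripper": 0,"dx": 17.9,"dy": 1.1,"dz": 2,"wx": 2.56,"wy": -0.45,"wz": -1.62},
    {"gripper": 0,"dx": 17.9,"dy": 1.1,"dz": 2,"wx": 2.56,"wy": -0.45,"wz": -1.62},
    {"gripper": 0,"dx": 17.9,"dy": 1.1,"dz": 2,"wx": 2.56,"wy": -0.45,"wz": -1.62},
    {"gripper": 0,"dx": 17.9,"dy": 1.1,"dz": 2,"wx": 2.56,"wy": -0.45,"wz": -1.62},
    {"gripper": 0,"dx": 17.9,"dy": 1.1,"dz": 2,"wx": 2.56,"wy": -0.45,"wz": -1.62},
    {"gripper": 0,"dx": 17.9,"dy": 1.1,"dz": 2,"wx": 2.56,"wy": -0.45,"wz": -1.62},
  ],
)

```text
time_s: 23.17
tcp_pos: [0.4754, -0.1213, 0.1574]
orientation: [-0.686, 0.705, -0.121, 0.132]
force: [-0.0, 0.4, -8.6]
width: 0.0235
finger_force: 60.2
```

send_rows(
  series=[
    {"gripper": 0,"dx": 17.9,"dy": 1.1,"dz": 2,"wx": 2.56,"wy": -0.45,"wz": -1.62},
    {"gripper": 0,"dx": 17.9,"dy": 1.1,"dz": 2,"wx": 2.56,"wy": -0.45,"wz": -1.62},
    {"gripper": 0,"dx": 17.9,"dy": 1.1,"dz": 2,"wx": 2.56,"wy": -0.45,"wz": -1.62},
    {"gripper": 0,"dx": 17.9,"dy": 1.1,"dz": 2,"wx": 2.56,"wy": -0.45,"wz": -1.62},
    {"gripper": 0,"dx": 0,"dy": 0,"dz": 0,"wx": 0,"wy": 0,"wz": 0},
    {"gripper": 0,"dx": 0,"dy": 0,"dz": 0,"wx": 0,"wy": 0,"wz": 0},
    {"gripper": 0,"dx": 0,"dy": 0,"dz": 0,"wx": 0,"wy": 0,"wz": 0},
    {"gripper": 0,"dx": 0,"dy": 0,"dz": 0,"wx": 0,"wy": 0,"wz": 0},
  ],
)

```text
time_s: 23.83
tcp_pos: [0.4761, -0.1846, 0.1482]
orientation: [0.709, -0.657, 0.173, -0.19]
force: [0.5, -0.4, -8.5]
width: 0.0241
finger_force: 60.3
```

Run:
```python
from plan import *
p,r=cur()
ci=eyes.camera_info("wrist"); pic,d=eyes.read_camera("wrist"); cv2.imwrite("pics/w2.png",pic[...,::-1]); P=cloud(ci,d)
# refit board plane from wrist view
m=(abs(P[...,0]-.534)<.06)&(abs(P[...,1]+.187)<.05); q=P[m]; pl=.053+(q[:,0]-.534)*.599+(q[:,1]+.187)*.048
q=q[abs(q[:,2]-pl)<.008]; s=np.linalg.lstsq(np.c_[q[:,:2],np.ones(len(q))],q[:,2],rcond=None)[0]
print(len(q),s,np.degrees(np.arctan(np.hypot(*s[:2]))),np.degrees(np.arctan2(s[1],s[0])),"z at centre",s@[.534,-.187,1])
nrm=np.array([-s[0],-s[1],1])/np.sqrt(1+s[0]**2+s[1]**2)
print("tcp height over plane",(p[2]-s@[p[0],p[1],1])*nrm[2])
p,r=cur(); step(p,r,above([.534,-.187,.053],31,5,.055),Rt(-175,31,5),6)
```

```text
t 23.83 tcp [ 0.4761 -0.1846  0.1482] phi -175.7 z [ 0.495  0.043 -0.868] F [ 0.45 -0.38 -8.5 ] w 0.0241 j [-0.13  0.14 -0.6  -0.33 -0.34  0.49]
13209 [ 0.59759931  0.04710286 -0.25614753] 30.9406961363909 4.506743612298598 z at centre 0.05416226763551596
tcp height over plane 0.11021617394897293
t 23.88 tcp [ 0.4763 -0.1845  0.1483] phi -175.69 z [ 0.495  0.043 -0.868] F [-0.21 -0.21 -8.56] w 0.0241 j [-0.13  0.14 -0.6  -0.33 -0.34  0.49]
n 6 row d(mm) [ 1.25 -0.12  9.37] w(deg) [ 0.199 -0.004 -0.099]
[[0.496, -0.188, 0.116]]
```

View pics/w2.png

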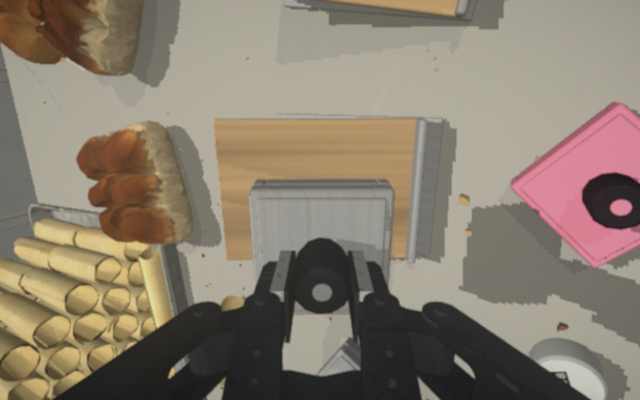

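The wrist view shows the block held square over the steep board. The board's far edge is at u≈215-228, the lip at u≈415-430, and the side edges at v≈119 and 262. I'll check my assumed centre against these edges.

Run:
```python
from plan import *
ci=eyes.camera_info("wrist"); B=R.from_euler("ZY",[4.6,-31],degrees=True)
for c in ([.534,-.187,.053],[.532,-.187,.053],[.534,-.187,.0542]):
    print(c,proj(ci,B.apply([[.075,-.055,0],[.075,.055,0],[-.069,-.055,0],[-.069,.055,0]])+c).round(1).tolist())
g=R.from_quat(readout.read_state()["orientation"])
p,r=cur(); step(p,r,above([.533,-.187,.0535],31,4.7,.049),Rt(-175.3,31,4.7),6)
```

```text
[0.534, -0.187, 0.053] [[210.1, 118.2], [224.3, 259.3], [413.7, 117.1], [403.0, 256.9]]
[0.532, -0.187, 0.053] [[212.1, 118.5], [226.2, 260.1], [416.5, 117.4], [405.4, 257.6]]
[0.534, -0.187, 0.0542] [[208.8, 118.3], [223.2, 259.9], [413.3, 117.2], [402.5, 257.5]]
t 23.88 tcp [ 0.4763 -0.1845  0.1483] phi -175.69 z [ 0.495  0.043 -0.868] F [-0.21 -0.21 -8.56] w 0.0241 j [-0.13  0.14 -0.6  -0.33 -0.34  0.49]
n 6 row d(mm) [ 1.2  -0.03 10.21] w(deg) [ 0.199  0.021 -0.056]
[[0.497, -0.188, 0.113]]
```

send_rows(
  series=[
    {"gripper": 0,"dx": 1.25,"dy": 0.25,"dz": 10,"wx": 0.2,"wy": 0,"wz": 0},
    {"gripper": 0,"dx": 1.25,"dy": 0.25,"dz": 12,"wx": 0.2,"wy": 0,"wz": 0},
    {"gripper": 0,"dx": 1.25,"dy": 0.25,"dz": 12,"wx": 0.2,"wy": 0,"wz": 0},
    {"gripper": 0,"dx": 1.25,"dy": 0.25,"dz": 12,"wx": 0.2,"wy": 0,"wz": 0},
    {"gripper": 0,"dx": 1.25,"dy": 0.25,"dz": 9,"wx": 0.2,"wy": 0,"wz": 0},
    {"gripper": 0,"dx": 1.25,"dy": 0.25,"dz": 5,"wx": 0.2,"wy": 0,"wz": 0},
    {"gripper": 0,"dx": 0,"dy": 0,"dz": 0,"wx": 0,"wy": 0,"wz": 0},
    {"gripper": 0,"dx": 0,"dy": 0,"dz": 0,"wx": 0,"wy": 0,"wz": 0},
  ],
)

```text
time_s: 24.55
tcp_pos: [0.5062, -0.1901, 0.0958]
orientation: [0.707, -0.655, 0.18, -0.198]
force: [-0.6, 0.2, -8.5]
width: 0.0235
finger_force: 60.3
```

send_rows(
  series=[
    {"gripper": 0,"dx": 0,"dy": 0,"dz": 1,"wx": 0,"wy": 0,"wz": 0},
    {"gripper": 0,"dx": 0,"dy": 0,"dz": 1,"wx": 0,"wy": 0,"wz": 0},
    {"gripper": 0,"dx": 0,"dy": 0,"dz": 0,"wx": 0,"wy": 0,"wz": 0},
    {"gripper": 0,"dx": 0,"dy": 0,"dz": 0,"wx": 0,"wy": 0,"wz": 0},
    {"gripper": 0,"dx": 0,"dy": 0,"dz": 0,"wx": 0,"wy": 0,"wz": 0},
    {"gripper": 0,"dx": 0,"dy": 0,"dz": 0,"wx": 0,"wy": 0,"wz": 0},
    {"gripper": 0,"dx": 0,"dy": 0,"dz": 0,"wx": 0,"wy": 0,"wz": 0},
    {"gripper": 0,"dx": 0,"dy": 0,"dz": 0,"wx": 0,"wy": 0,"wz": 0},
  ],
)

```text
time_s: 25.22
tcp_pos: [0.5071, -0.1906, 0.0943]
orientation: [0.706, -0.655, 0.181, -0.198]
force: [0.0, -0.0, -8.7]
width: 0.0242
finger_force: 60.3
```

Run:
```python
from plan import *
p,r=cur(); step(p,r,above([.531,-.1875,.0527],31,4.7,.0435),Rt(-175.3,31,4.7),1)
```

```text
t 25.22 tcp [ 0.5071 -0.1906  0.0943] phi -175.81 z [ 0.515  0.043 -0.856] F [ 0.04 -0.02 -8.68] w 0.0242 j [-0.17  0.28 -0.53 -0.53 -0.26  0.72]
n 1 row d(mm) [-1.17  0.8   4.58] w(deg) [-0.103  0.042 -0.438]
[]
```

send_rows(
  series=[
    {"gripper": 0,"dx": -0.6,"dy": 0.4,"dz": 1,"wx": 0,"wy": 0,"wz": -0.4},
    {"gripper": 0,"dx": -0.6,"dy": 0.4,"dz": 1,"wx": 0,"wy": 0,"wz": 0},
    {"gripper": 0,"dx": 0,"dy": 0,"dz": 0.5,"wx": 0,"wy": 0,"wz": 0},
    {"gripper": 0,"dx": 0,"dy": 0,"dz": 0,"wx": 0,"wy": 0,"wz": 0},
    {"gripper": 0,"dx": 0,"dy": 0,"dz": 0,"wx": 0,"wy": 0,"wz": 0},
    {"gripper": 0,"dx": 0,"dy": 0,"dz": 0,"wx": 0,"wy": 0,"wz": 0},
    {"gripper": 0,"dx": 0,"dy": 0,"dz": 0,"wx": 0,"wy": 0,"wz": 0},
    {"gripper": 0,"dx": 0,"dy": 0,"dz": 0,"wx": 0,"wy": 0,"wz": 0},
  ],
)

```text
time_s: 25.88
tcp_pos: [0.5076, -0.1894, 0.0917]
orientation: [0.708, -0.653, 0.181, -0.197]
force: [-0.2, 0.3, -8.6]
width: 0.0236
finger_force: 60.3
```

send_rows(
  series=[
    {"gripper": 0,"dx": 0,"dy": 0,"dz": 0.5,"wx": 0,"wy": 0,"wz": 0},
    {"gripper": 0,"dx": 0,"dy": 0,"dz": 0.5,"wx": 0,"wy": 0,"wz": 0},
    {"gripper": 0,"dx": 0,"dy": 0,"dz": 0,"wx": 0,"wy": 0,"wz": 0},
    {"gripper": 0,"dx": 0,"dy": 0,"dz": 0,"wx": 0,"wy": 0,"wz": 0},
    {"gripper": 0,"dx": 0,"dy": 0,"dz": 0,"wx": 0,"wy": 0,"wz": 0},
    {"gripper": 0,"dx": 0,"dy": 0,"dz": 0,"wx": 0,"wy": 0,"wz": 0},
    {"gripper": 0,"dx": 0,"dy": 0,"dz": 0,"wx": 0,"wy": 0,"wz": 0},
    {"gripper": 0,"dx": 0,"dy": 0,"dz": 0,"wx": 0,"wy": 0,"wz": 0},
  ],
)

```text
time_s: 26.55
tcp_pos: [0.5081, -0.1893, 0.0909]
orientation: [0.708, -0.653, 0.181, -0.197]
force: [-0.1, -0.2, -9.2]
width: 0.0238
finger_force: 60.3
```

send_rows(
  series=[
    {"gripper": 0,"dx": 0,"dy": 0,"dz": 0.5,"wx": 0,"wy": 0,"wz": 0},
    {"gripper": 0,"dx": 0,"dy": 0,"dz": 0.5,"wx": 0,"wy": 0,"wz": 0},
    {"gripper": 0,"dx": 0,"dy": 0,"dz": 0.3,"wx": 0,"wy": 0,"wz": 0},
    {"gripper": 0,"dx": 0,"dy": 0,"dz": 0,"wx": 0,"wy": 0,"wz": 0},
    {"gripper": 0,"dx": 0,"dy": 0,"dz": 0,"wx": 0,"wy": 0,"wz": 0},
    {"gripper": 0,"dx": 0,"dy": 0,"dz": 0,"wx": 0,"wy": 0,"wz": 0},
    {"gripper": 0,"dx": 0,"dy": 0,"dz": 0,"wx": 0,"wy": 0,"wz": 0},
    {"gripper": 0,"dx": 0,"dy": 0,"dz": 0,"wx": 0,"wy": 0,"wz": 0},
  ],
)

```text
time_s: 27.22
tcp_pos: [0.5088, -0.1893, 0.0898]
orientation: [0.708, -0.653, 0.181, -0.197]
force: [-1.0, -0.5, -8.8]
width: 0.0237
finger_force: 60.4
```

send_rows(
  series=[
    {"gripper": 0,"dx": 0,"dy": 0,"dz": 0.4,"wx": 0,"wy": 0,"wz": 0},
    {"gripper": 0,"dx": 0,"dy": 0,"dz": 0.4,"wx": 0,"wy": 0,"wz": 0},
    {"gripper": 0,"dx": 0,"dy": 0,"dz": 0,"wx": 0,"wy": 0,"wz": 0},
    {"gripper": 0,"dx": 0,"dy": 0,"dz": 0,"wx": 0,"wy": 0,"wz": 0},
    {"gripper": 0,"dx": 0,"dy": 0,"dz": 0,"wx": 0,"wy": 0,"wz": 0},
    {"gripper": 0,"dx": 0,"dy": 0,"dz": 0,"wx": 0,"wy": 0,"wz": 0},
    {"gripper": 0,"dx": 0,"dy": 0,"dz": 0,"wx": 0,"wy": 0,"wz": 0},
    {"gripper": 0,"dx": 0,"dy": 0,"dz": 0,"wx": 0,"wy": 0,"wz": 0},
  ],
)

```text
time_s: 27.88
tcp_pos: [0.5092, -0.1892, 0.0891]
orientation: [0.708, -0.653, 0.181, -0.197]
force: [0.4, -0.2, -8.0]
width: 0.0239
finger_force: 60.4
```

send_rows(
  series=[
    {"gripper": 0,"dx": 0,"dy": 0,"dz": 0.4,"wx": 0,"wy": 0,"wz": 0},
    {"gripper": 0,"dx": 0,"dy": 0,"dz": 0.4,"wx": 0,"wy": 0,"wz": 0},
    {"gripper": 0,"dx": 0,"dy": 0,"dz": 0,"wx": 0,"wy": 0,"wz": 0},
    {"gripper": 0,"dx": 0,"dy": 0,"dz": 0,"wx": 0,"wy": 0,"wz": 0},
    {"gripper": 0,"dx": 0,"dy": 0,"dz": 0,"wx": 0,"wy": 0,"wz": 0},
    {"gripper": 0,"dx": 0,"dy": 0,"dz": 0,"wx": 0,"wy": 0,"wz": 0},
    {"gripper": 0,"dx": 0,"dy": 0,"dz": 0,"wx": 0,"wy": 0,"wz": 0},
    {"gripper": 0,"dx": 0,"dy": 0,"dz": 0,"wx": 0,"wy": 0,"wz": 0},
  ],
)

```text
time_s: 28.55
tcp_pos: [0.5095, -0.1892, 0.0889]
orientation: [0.708, -0.653, 0.181, -0.198]
force: [-5.4, 0.7, 0.9]
width: 0.024
finger_force: 61.3
```

send_rows(
  series=[
    {"gripper": 0,"dx": 0,"dy": 0,"dz": 0.3,"wx": 0,"wy": 0,"wz": 0},
    {"gripper": 0,"dx": 0,"dy": 0,"dz": 0.3,"wx": 0,"wy": 0,"wz": 0},
    {"gripper": 0,"dx": 0,"dy": 0,"dz": 0,"wx": 0,"wy": 0,"wz": 0},
    {"gripper": 0,"dx": 0,"dy": 0,"dz": 0,"wx": 0,"wy": 0,"wz": 0},
    {"gripper": 0,"dx": 0,"dy": 0,"dz": 0,"wx": 0,"wy": 0,"wz": 0},
    {"gripper": 0,"dx": 0,"dy": 0,"dz": 0,"wx": 0,"wy": 0,"wz": 0},
    {"gripper": 0,"dx": 0,"dy": 0,"dz": 0,"wx": 0,"wy": 0,"wz": 0},
    {"gripper": 0,"dx": 0,"dy": 0,"dz": 0,"wx": 0,"wy": 0,"wz": 0},
  ],
)

```text
time_s: 29.22
tcp_pos: [0.5095, -0.1892, 0.0888]
orientation: [0.709, -0.653, 0.182, -0.198]
force: [-9.7, 1.5, 6.1]
width: 0.0238
finger_force: 62.0
```

Contact has been felt: about 17 N normal and almost no sideways load. I ease off, open slowly and check.

send_rows(
  series=[
    {"gripper": 0,"dx": 0,"dy": 0,"dz": -0.5,"wx": 0,"wy": 0,"wz": 0},
    {"gripper": 0,"dx": 0,"dy": 0,"dz": 0,"wx": 0,"wy": 0,"wz": 0},
    {"gripper": 0.32,"dx": 0,"dy": 0,"dz": 0,"wx": 0,"wy": 0,"wz": 0},
    {"gripper": 0.36,"dx": 0,"dy": 0,"dz": 0,"wx": 0,"wy": 0,"wz": 0},
    {"gripper": 0.4,"dx": 0,"dy": 0,"dz": 0,"wx": 0,"wy": 0,"wz": 0},
    {"gripper": 0.44,"dx": 0,"dy": 0,"dz": 0,"wx": 0,"wy": 0,"wz": 0},
    {"gripper": 0.48,"dx": 0,"dy": 0,"dz": 0,"wx": 0,"wy": 0,"wz": 0},
    {"gripper": 0.5,"dx": 0,"dy": 0,"dz": 0,"wx": 0,"wy": 0,"wz": 0},
  ],
  grip_force=25,
)

```text
time_s: 29.88
tcp_pos: [0.5105, -0.1894, 0.0888]
orientation: [0.708, -0.653, 0.182, -0.198]
force: [-0.3, -0.5, 0.4]
width: 0.0425
finger_force: 0.0
```

Run:
```python
from plan import *
cur()
pic,d=eyes.read_camera("wrist"); cv2.imwrite("pics/w3.png",pic[...,::-1])
```

```text
t 29.88 tcp [ 0.5105 -0.1894  0.0888] phi -175.31 z [ 0.516  0.042 -0.855] F [-0.34 -0.48  0.4 ] w 0.0425 j [-0.17  0.29 -0.53 -0.54 -0.26  0.75]
```

View pics/w3.png

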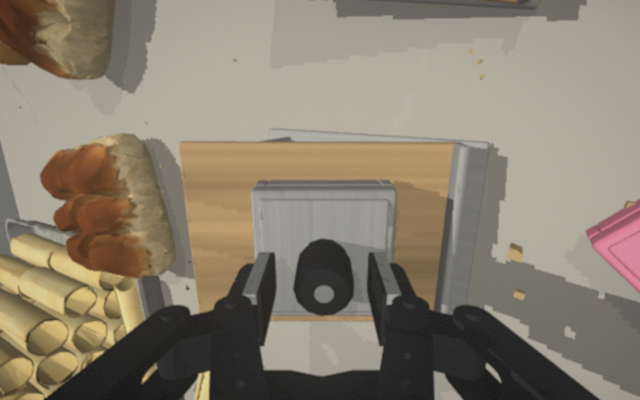

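Block A stands flat near the board's middle (block u 254-396 on board u 180-455). Nothing is touching it and it isn't sliding. I retract and go for B.

send_rows(
  series=[
    {"gripper": 0.8,"dx": 0,"dy": 0,"dz": 0,"wx": 0,"wy": 0,"wz": 0},
    {"gripper": 1,"dx": 0,"dy": 0,"dz": 0,"wx": 0,"wy": 0,"wz": 0},
    {"gripper": 1,"dx": 0,"dy": 0,"dz": 0,"wx": 0,"wy": 0,"wz": 0},
    {"gripper": 1,"dx": 0,"dy": 0,"dz": -10,"wx": 0,"wy": 0,"wz": 0},
    {"gripper": 1,"dx": 0,"dy": 0,"dz": -20,"wx": 0,"wy": 0,"wz": 0},
    {"gripper": 1,"dx": 0,"dy": 0,"dz": -25,"wx": 0,"wy": 0,"wz": 0},
    {"gripper": 1,"dx": 0,"dy": 0,"dz": -25,"wx": 0,"wy": 0,"wz": 0},
    {"gripper": 1,"dx": 0,"dy": 0,"dz": -10,"wx": 0,"wy": 0,"wz": 0},
  ],
)

```text
time_s: 30.6
tcp_pos: [0.4628, -0.1933, 0.1678]
orientation: [0.708, -0.652, 0.183, -0.198]
force: [0.0, -0.4, 0.4]
width: 0.0852
finger_force: 0.0
```

Run:
```python
from plan import *
ci=eyes.camera_info("top"); pic,d=eyes.read_camera("top"); P=cloud(ci,d)
try: print(fitblock(P,.517,.158))
except Exception as e: print(e)
p,r=cur()
p,r=step(p,r,[.5,-.03,.15],Rt(-190),8)
p,r=step(p,r,[.516,.158,.085],Rt(-195.5),8)
```

```text
(array([0.5137, 0.157 , 0.0551]), np.float64(0.0578), 52, array([513.9, 157.9]), array([70. , 69.6]), 74.2, np.float64(0.0254), 410)
t 30.65 tcp [ 0.463  -0.1933  0.1686] phi -175.25 z [ 0.519  0.042 -0.854] F [-0.54 -0.44  1.4 ] w 0.0855 j [-0.17  0.09 -0.59 -0.35 -0.38  0.55]
n 8 row d(mm) [-20.55  -3.09   3.7 ] w(deg) [-3.903  0.497  1.795]
[[0.478, -0.111, 0.161], [0.5, -0.03, 0.15]]
n 8 row d(mm) [-23.39   3.1    8.12] w(deg) [0.    0.    0.687]
[[0.506, 0.064, 0.118], [0.516, 0.158, 0.085]]
```

send_rows(
  series=[
    {"gripper": 1,"dx": -20.5,"dy": -3.1,"dz": 3.7,"wx": -3.9,"wy": 0.5,"wz": 1.8},
    {"gripper": 1,"dx": -20.5,"dy": -3.1,"dz": 3.7,"wx": -3.9,"wy": 0.5,"wz": 1.8},
    {"gripper": 1,"dx": -20.5,"dy": -3.1,"dz": 3.7,"wx": -3.9,"wy": 0.5,"wz": 1.8},
    {"gripper": 1,"dx": -20.5,"dy": -3.1,"dz": 3.7,"wx": -3.9,"wy": 0.5,"wz": 1.8},
    {"gripper": 1,"dx": -20.5,"dy": -3.1,"dz": 3.7,"wx": -3.9,"wy": 0.5,"wz": 1.8},
    {"gripper": 1,"dx": -20.5,"dy": -3.1,"dz": 3.7,"wx": -3.9,"wy": 0.5,"wz": 1.8},
    {"gripper": 1,"dx": -20.5,"dy": -3.1,"dz": 3.7,"wx": -3.9,"wy": 0.5,"wz": 1.8},
    {"gripper": 1,"dx": -20.5,"dy": -3.1,"dz": 3.7,"wx": -3.9,"wy": 0.5,"wz": 1.8},
  ],
)

```text
time_s: 31.32
tcp_pos: [0.4958, -0.0412, 0.1477]
orientation: [-0.65, 0.76, -0.008, 0.013]
force: [0.4, -0.9, 0.2]
width: 0.0851
finger_force: 0.0
```

send_rows(
  series=[
    {"gripper": 1,"dx": -23.4,"dy": 3.4,"dz": 4,"wx": 0,"wy": 0,"wz": 0.69},
    {"gripper": 1,"dx": -23.4,"dy": 3.4,"dz": 4,"wx": 0,"wy": 0,"wz": 0.69},
    {"gripper": 1,"dx": -23.4,"dy": 3.4,"dz": 4,"wx": 0,"wy": 0,"wz": 0.69},
    {"gripper": 1,"dx": -23.4,"dy": 3.4,"dz": 6,"wx": 0,"wy": 0,"wz": 0.69},
    {"gripper": 1,"dx": -23.4,"dy": 3.4,"dz": 10,"wx": 0,"wy": 0,"wz": 0.69},
    {"gripper": 1,"dx": -23.4,"dy": 3.4,"dz": 10,"wx": 0,"wy": 0,"wz": 0.69},
    {"gripper": 1,"dx": -23.4,"dy": 3.4,"dz": 12,"wx": 0,"wy": 0,"wz": 0.69},
    {"gripper": 1,"dx": -23.4,"dy": 3.4,"dz": 14,"wx": 0,"wy": 0,"wz": 0.69},
  ],
)

```text
time_s: 31.98
tcp_pos: [0.5081, 0.1479, 0.0843]
orientation: [-0.613, 0.79, -0.009, 0.015]
force: [-0.0, 0.2, 1.3]
width: 0.0852
finger_force: 0.0
```

send_rows(
  series=[
    {"gripper": 1,"dx": 0,"dy": 0,"dz": 0,"wx": 0,"wy": 0,"wz": 0},
    {"gripper": 1,"dx": 0,"dy": 0,"dz": 0,"wx": 0,"wy": 0,"wz": 0},
    {"gripper": 1,"dx": 0,"dy": 0,"dz": 0,"wx": 0,"wy": 0,"wz": 0},
    {"gripper": 1,"dx": 0,"dy": 0,"dz": 0,"wx": 0,"wy": 0,"wz": 0},
    {"gripper": 1,"dx": 0,"dy": 0,"dz": 0,"wx": 0,"wy": 0,"wz": 0},
    {"gripper": 1,"dx": 0,"dy": 0,"dz": 0,"wx": 0,"wy": 0,"wz": 0},
    {"gripper": 1,"dx": 0,"dy": 0,"dz": 0,"wx": 0,"wy": 0,"wz": 0},
    {"gripper": 1,"dx": 0,"dy": 0,"dz": 0,"wx": 0,"wy": 0,"wz": 0},
  ],
)

```text
time_s: 32.65
tcp_pos: [0.508, 0.1459, 0.086]
orientation: [-0.612, 0.79, -0.009, 0.015]
force: [0.4, -0.1, -0.3]
width: 0.0852
finger_force: 0.0
```

Run:
```python
from plan import *
p,r=cur()
ci=eyes.camera_info("wrist"); pic,d=eyes.read_camera("wrist"); P=cloud(ci,d)
f=fitblock(P,.513,.158); print(f)
step(p,r,[*(f[3]/1000),.043],Rt(f[5]-270),1)
```

```text
t 32.65 tcp [0.508  0.1459 0.086 ] phi 165.53 z [ 0.035  0.004 -0.999] F [ 0.4  -0.06 -0.27] w 0.0852 j [ 0.6   0.38 -0.46  0.03 -0.7  -0.87]
(array([0.511 , 0.1544, 0.0552]), np.float64(0.0572), 1722, array([511.7, 156.8]), array([70.5, 70.3]), 74.6, np.float64(0.0262), 9067)
n 1 row d(mm) [-10.94   0.62  43.18] w(deg) [-1.899  0.735  0.945]
[]
```

send_rows(
  series=[
    {"gripper": 1,"dx": 0,"dy": 0,"dz": 0,"wx": -1.9,"wy": 0.74,"wz": 0.95},
    {"gripper": 1,"dx": -11.5,"dy": -0.7,"dz": 3,"wx": 0,"wy": 0,"wz": 0},
    {"gripper": 1,"dx": 0,"dy": 0,"dz": 12,"wx": 0,"wy": 0,"wz": 0},
    {"gripper": 1,"dx": 0,"dy": 0,"dz": 14,"wx": 0,"wy": 0,"wz": 0},
    {"gripper": 1,"dx": 0,"dy": 0,"dz": 10,"wx": 0,"wy": 0,"wz": 0},
    {"gripper": 1,"dx": 0,"dy": 0,"dz": 4,"wx": 0,"wy": 0,"wz": 0},
    {"gripper": 0.6,"dx": 0,"dy": 0,"dz": 0,"wx": 0,"wy": 0,"wz": 0},
    {"gripper": 0.4,"dx": 0,"dy": 0,"dz": 0,"wx": 0,"wy": 0,"wz": 0},
  ],
  grip_force=60,
)

```text
time_s: 33.37
tcp_pos: [0.5118, 0.1573, 0.0427]
orientation: [-0.606, 0.795, -0.0, -0.0]
force: [0.4, 0.5, -0.0]
width: 0.064
finger_force: 0.0
```

send_rows(
  series=[
    {"gripper": 0.2,"dx": 0,"dy": 0,"dz": 0,"wx": 0,"wy": 0,"wz": 0},
    {"gripper": 0,"dx": 0,"dy": 0,"dz": 0,"wx": 0,"wy": 0,"wz": 0},
    {"gripper": 0,"dx": 0,"dy": 0,"dz": 0,"wx": 0,"wy": 0,"wz": 0},
    {"gripper": 0,"dx": 0,"dy": 0,"dz": 0,"wx": 0,"wy": 0,"wz": 0},
    {"gripper": 0,"dx": 0,"dy": 0,"dz": 0,"wx": 0,"wy": 0,"wz": 0},
    {"gripper": 0,"dx": 0,"dy": 0,"dz": 0,"wx": 0,"wy": 0,"wz": 0},
    {"gripper": 0,"dx": 0,"dy": 0,"dz": 0,"wx": 0,"wy": 0,"wz": 0},
    {"gripper": 0,"dx": 0,"dy": 0,"dz": 0,"wx": 0,"wy": 0,"wz": 0},
  ],
)

```text
time_s: 34.03
tcp_pos: [0.5125, 0.1573, 0.0436]
orientation: [-0.606, 0.795, -0.0, 0.001]
force: [1.2, -1.4, 5.7]
width: 0.0241
finger_force: 58.9
```

send_rows(
  series=[
    {"gripper": 0,"dx": 0,"dy": 0,"dz": -3,"wx": 0,"wy": 0,"wz": 0},
    {"gripper": 0,"dx": 0,"dy": 0,"dz": -8,"wx": 0,"wy": 0,"wz": 0},
    {"gripper": 0,"dx": 0,"dy": 0,"dz": -15,"wx": 0,"wy": 0,"wz": 0},
    {"gripper": 0,"dx": 0,"dy": 0,"dz": -20,"wx": 0,"wy": 0,"wz": 0},
    {"gripper": 0,"dx": 0,"dy": 0,"dz": -25,"wx": 0,"wy": 0,"wz": 0},
    {"gripper": 0,"dx": 0,"dy": 0,"dz": -25,"wx": 0,"wy": 0,"wz": 0},
    {"gripper": 0,"dx": 0,"dy": 0,"dz": -20,"wx": 0,"wy": 0,"wz": 0},
    {"gripper": 0,"dx": 0,"dy": 0,"dz": -10,"wx": 0,"wy": 0,"wz": 0},
  ],
)

```text
time_s: 34.7
tcp_pos: [0.5112, 0.1572, 0.17]
orientation: [-0.606, 0.795, 0.0, -0.0]
force: [0.4, 0.1, -8.4]
width: 0.0238
finger_force: 59.9
```

Run:
```python
from plan import *
p,r=cur()
tgt=above([.527,-.369,.0358],17,-6,.11); print(tgt)
p,r=step(p,r,[.47,-.13,.2],Rt(-190),16)
p,r=step(p,r,tgt,Rt(-186,17,-6),16)
```

```text
t 34.7 tcp [0.5112 0.1572 0.17  ] phi 164.61 z [-0.  0. -1.] F [ 0.39  0.09 -8.44] w 0.0238 j [ 0.6   0.3  -0.31 -0.   -0.96 -0.87]
[ 0.49501529 -0.36563827  0.14099352]
n 16 row d(mm) [18.08 -1.48 -1.88] w(deg) [ 0.002  0.001 -0.337]
[[0.498, 0.086, 0.177], [0.487, 0.014, 0.185], [0.478, -0.058, 0.192], [0.47, -0.13, 0.2]]
n 16 row d(mm) [14.37 -3.1   4.15] w(deg) [ 1.062 -0.037 -0.248]
[[0.473, -0.189, 0.184], [0.478, -0.248, 0.168], [0.486, -0.307, 0.154], [0.495, -0.366, 0.141]]
```

send_rows(
  series=[
    {"gripper": 0,"dx": 18.1,"dy": -1.5,"dz": -2.5,"wx": 0,"wy": 0,"wz": -0.34},
    {"gripper": 0,"dx": 18.1,"dy": -1.5,"dz": -2.5,"wx": 0,"wy": 0,"wz": -0.34},
    {"gripper": 0,"dx": 18.1,"dy": -1.5,"dz": -2.5,"wx": 0,"wy": 0,"wz": -0.34},
    {"gripper": 0,"dx": 18.1,"dy": -1.5,"dz": -2.5,"wx": 0,"wy": 0,"wz": -0.34},
    {"gripper": 0,"dx": 18.1,"dy": -1.5,"dz": -2.5,"wx": 0,"wy": 0,"wz": -0.34},
    {"gripper": 0,"dx": 18.1,"dy": -1.5,"dz": -2.5,"wx": 0,"wy": 0,"wz": -0.34},
    {"gripper": 0,"dx": 18.1,"dy": -1.5,"dz": -2.5,"wx": 0,"wy": 0,"wz": -0.34},
    {"gripper": 0,"dx": 18.1,"dy": -1.5,"dz": -2.5,"wx": 0,"wy": 0,"wz": -0.34},
  ],
)

```text
time_s: 35.37
tcp_pos: [0.4854, 0.0128, 0.1867]
orientation: [-0.625, 0.781, 0.002, -0.003]
force: [0.2, -0.8, -8.6]
width: 0.0239
finger_force: 59.8
```

send_rows(
  series=[
    {"gripper": 0,"dx": 18.1,"dy": -1.5,"dz": -2,"wx": 0,"wy": 0,"wz": -0.34},
    {"gripper": 0,"dx": 18.1,"dy": -1.5,"dz": -2,"wx": 0,"wy": 0,"wz": -0.34},
    {"gripper": 0,"dx": 18.1,"dy": -1.5,"dz": -2,"wx": 0,"wy": 0,"wz": -0.34},
    {"gripper": 0,"dx": 18.1,"dy": -1.5,"dz": -2,"wx": 0,"wy": 0,"wz": -0.34},
    {"gripper": 0,"dx": 18.1,"dy": -1.5,"dz": -2,"wx": 0,"wy": 0,"wz": -0.34},
    {"gripper": 0,"dx": 18.1,"dy": -1.5,"dz": -2,"wx": 0,"wy": 0,"wz": -0.34},
    {"gripper": 0,"dx": 18.1,"dy": -1.5,"dz": -2,"wx": 0,"wy": 0,"wz": -0.34},
    {"gripper": 0,"dx": 18.1,"dy": -1.5,"dz": -2,"wx": 0,"wy": 0,"wz": -0.34},
  ],
)

```text
time_s: 36.03
tcp_pos: [0.4686, -0.1308, 0.2027]
orientation: [-0.643, 0.766, 0.002, -0.002]
force: [1.2, 0.3, -8.8]
width: 0.0243
finger_force: 59.8
```

send_rows(
  series=[
    {"gripper": 0,"dx": 14.4,"dy": -3.1,"dz": 2,"wx": 1.06,"wy": 0,"wz": -0.25},
    {"gripper": 0,"dx": 14.4,"dy": -3.1,"dz": 2,"wx": 1.06,"wy": 0,"wz": -0.25},
    {"gripper": 0,"dx": 14.4,"dy": -3.1,"dz": 2,"wx": 1.06,"wy": 0,"wz": -0.25},
    {"gripper": 0,"dx": 14.4,"dy": -3.1,"dz": 2,"wx": 1.06,"wy": 0,"wz": -0.25},
    {"gripper": 0,"dx": 14.4,"dy": -3.1,"dz": 2,"wx": 1.06,"wy": 0,"wz": -0.25},
    {"gripper": 0,"dx": 14.4,"dy": -3.1,"dz": 3,"wx": 1.06,"wy": 0,"wz": -0.25},
    {"gripper": 0,"dx": 14.4,"dy": -3.1,"dz": 4,"wx": 1.06,"wy": 0,"wz": -0.25},
    {"gripper": 0,"dx": 14.4,"dy": -3.1,"dz": 4,"wx": 1.06,"wy": 0,"wz": -0.25},
  ],
)

```text
time_s: 36.7
tcp_pos: [0.4762, -0.2481, 0.1828]
orientation: [-0.655, 0.753, -0.054, 0.046]
force: [0.2, -1.0, -8.6]
width: 0.0238
finger_force: 59.9
```

send_rows(
  series=[
    {"gripper": 0,"dx": 14.4,"dy": -3.1,"dz": 4,"wx": 1.06,"wy": 0,"wz": -0.25},
    {"gripper": 0,"dx": 14.4,"dy": -3.1,"dz": 4,"wx": 1.06,"wy": 0,"wz": -0.25},
    {"gripper": 0,"dx": 14.4,"dy": -3.1,"dz": 4,"wx": 1.06,"wy": 0,"wz": -0.25},
    {"gripper": 0,"dx": 14.4,"dy": -3.1,"dz": 4,"wx": 1.06,"wy": 0,"wz": -0.25},
    {"gripper": 0,"dx": 14.4,"dy": -3.1,"dz": 4,"wx": 1.06,"wy": 0,"wz": -0.25},
    {"gripper": 0,"dx": 14.4,"dy": -3.1,"dz": 4,"wx": 1.06,"wy": 0,"wz": -0.25},
    {"gripper": 0,"dx": 14.4,"dy": -3.1,"dz": 4,"wx": 1.06,"wy": 0,"wz": -0.25},
    {"gripper": 0,"dx": 14.4,"dy": -3.1,"dz": 4,"wx": 1.06,"wy": 0,"wz": -0.25},
  ],
)

```text
time_s: 37.37
tcp_pos: [0.4925, -0.3655, 0.1566]
orientation: [-0.663, 0.735, -0.109, 0.093]
force: [-0.1, 0.6, -8.1]
width: 0.024
finger_force: 59.9
```

send_rows(
  series=[
    {"gripper": 0,"dx": 0,"dy": 0,"dz": 2,"wx": 0,"wy": 0,"wz": 0},
    {"gripper": 0,"dx": 0,"dy": 0,"dz": 0,"wx": 0,"wy": 0,"wz": 0},
    {"gripper": 0,"dx": 0,"dy": 0,"dz": 0,"wx": 0,"wy": 0,"wz": 0},
    {"gripper": 0,"dx": 0,"dy": 0,"dz": 0,"wx": 0,"wy": 0,"wz": 0},
    {"gripper": 0,"dx": 0,"dy": 0,"dz": 0,"wx": 0,"wy": 0,"wz": 0},
    {"gripper": 0,"dx": 0,"dy": 0,"dz": 0,"wx": 0,"wy": 0,"wz": 0},
    {"gripper": 0,"dx": 0,"dy": 0,"dz": 0,"wx": 0,"wy": 0,"wz": 0},
    {"gripper": 0,"dx": 0,"dy": 0,"dz": 0,"wx": 0,"wy": 0,"wz": 0},
  ],
)

```text
time_s: 38.03
tcp_pos: [0.4959, -0.3663, 0.1586]
orientation: [-0.663, 0.734, -0.113, 0.095]
force: [-0.9, 0.1, -8.5]
width: 0.024
finger_force: 59.9
```

Run:
```python
from plan import *
p,r=cur()
ci=eyes.camera_info("wrist"); pic,d=eyes.read_camera("wrist"); cv2.imwrite("pics/w4.png",pic[...,::-1]); P=cloud(ci,d)
m=(abs(P[...,0]-.527)<.06)&(abs(P[...,1]+.369)<.05); q=P[m]; pl=.0358+(q[:,0]-.527)*.3025+(q[:,1]+.369)*-.034
q=q[abs(q[:,2]-pl)<.008]; s=np.linalg.lstsq(np.c_[q[:,:2],np.ones(len(q))],q[:,2],rcond=None)[0]
print(len(q),s,np.degrees(np.arctan(np.hypot(*s[:2]))),np.degrees(np.arctan2(s[1],s[0])),"z at centre",s@[.527,-.369,1])
nrm=np.array([-s[0],-s[1],1])/np.sqrt(1+s[0]**2+s[1]**2)
print("h over plane",(p[2]-s@[p[0],p[1],1])*nrm[2])
B=R.from_euler("ZY",[-6,-17],degrees=True); c=[.527,-.369,.036]
print(proj(ci,B.apply([[.075,-.055,0],[.075,.055,0],[-.069,-.055,0],[-.069,.055,0]])+c).round(1).tolist())
step(p,r,above([.527,-.369,.0358],17,-6,.05),Rt(-186,17,-6),6)
```

```text
t 38.03 tcp [ 0.4959 -0.3663  0.1586] phi 174.23 z [ 0.288 -0.04  -0.957] F [-0.89  0.11 -8.46] w 0.024 j [-0.41  0.34 -0.27 -0.13 -0.68  0.4 ]
7955 [ 0.30427238 -0.02666553 -0.13335076] 16.98469347179764 -5.008436416344979 z at centre 0.03684035776369418
h over plane 0.12559935361193375
[[229.6, 128.9], [239.3, 260.2], [418.9, 129.7], [407.6, 260.7]]
n 6 row d(mm) [-0.18  1.   12.77] w(deg) [ 0.013 -0.097  0.037]
[[0.507, -0.367, 0.109]]
```

View pics/w4.png

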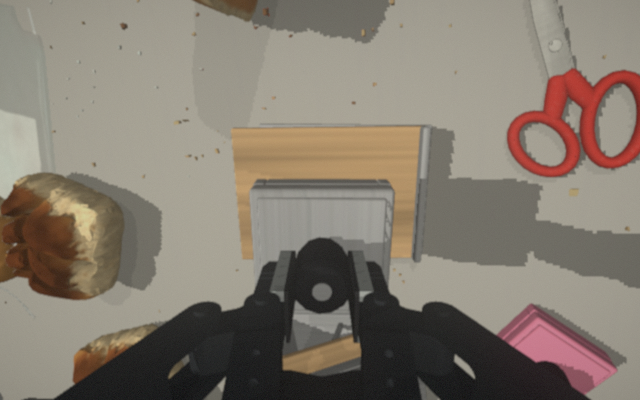

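The wrist view shows block B square over the shallow board: far edge at u≈233-243, lip at u≈412-419, sides at v≈128 and 260. That puts the board centre at about x = 0.5255. Now I descend.

send_rows(
  series=[
    {"gripper": 0,"dx": 0,"dy": 1.25,"dz": 10,"wx": 0,"wy": -0.1,"wz": 0},
    {"gripper": 0,"dx": 0,"dy": 1.25,"dz": 15,"wx": 0,"wy": -0.1,"wz": 0},
    {"gripper": 0,"dx": 0,"dy": 1.25,"dz": 18,"wx": 0,"wy": -0.1,"wz": 0},
    {"gripper": 0,"dx": 0,"dy": 1.25,"dz": 16,"wx": 0,"wy": -0.1,"wz": 0},
    {"gripper": 0,"dx": 0,"dy": 1.25,"dz": 11,"wx": 0,"wy": -0.1,"wz": 0},
    {"gripper": 0,"dx": 0,"dy": 1.25,"dz": 6,"wx": 0,"wy": -0.1,"wz": 0},
    {"gripper": 0,"dx": 0,"dy": 0,"dz": 0,"wx": 0,"wy": 0,"wz": 0},
    {"gripper": 0,"dx": 0,"dy": 0,"dz": 0,"wx": 0,"wy": 0,"wz": 0},
  ],
)

```text
time_s: 38.75
tcp_pos: [0.5108, -0.369, 0.0835]
orientation: [-0.663, 0.734, -0.109, 0.098]
force: [-0.9, -0.5, -8.4]
width: 0.0239
finger_force: 59.9
```

send_rows(
  series=[
    {"gripper": 0,"dx": 0,"dy": 0,"dz": 1,"wx": 0,"wy": 0,"wz": 0},
    {"gripper": 0,"dx": 0,"dy": 0,"dz": 1,"wx": 0,"wy": 0,"wz": 0},
    {"gripper": 0,"dx": 0,"dy": 0,"dz": 1,"wx": 0,"wy": 0,"wz": 0},
    {"gripper": 0,"dx": 0,"dy": 0,"dz": 0,"wx": 0,"wy": 0,"wz": 0},
    {"gripper": 0,"dx": 0,"dy": 0,"dz": 0,"wx": 0,"wy": 0,"wz": 0},
    {"gripper": 0,"dx": 0,"dy": 0,"dz": 0,"wx": 0,"wy": 0,"wz": 0},
    {"gripper": 0,"dx": 0,"dy": 0,"dz": 0,"wx": 0,"wy": 0,"wz": 0},
    {"gripper": 0,"dx": 0,"dy": 0,"dz": 0,"wx": 0,"wy": 0,"wz": 0},
  ],
)

```text
time_s: 39.42
tcp_pos: [0.5115, -0.3688, 0.0807]
orientation: [-0.663, 0.734, -0.109, 0.098]
force: [0.4, 0.1, -8.9]
width: 0.0236
finger_force: 59.9
```

Run:
```python
from plan import *
p,r=cur(); s=np.array([.30427,-.02667,-.13335]); print("h",(p[2]-s@[p[0],p[1],1])*.9564)
step(p,r,above([.5255,-.3695,.0364],17,-5.7,.0435),Rt(-185.7,17,-5.7),1)
```

```text
t 39.42 tcp [ 0.5115 -0.3688  0.0807] phi 174.2 z [ 0.289 -0.03  -0.957] F [ 0.42  0.07 -8.94] w 0.0236 j [-0.41  0.46 -0.3  -0.17 -0.54  0.45]
h 0.0464994697442141
n 1 row d(mm) [-0.74 -0.39  2.99] w(deg) [ 0.078 -0.081 -0.092]
[]
```

send_rows(
  series=[
    {"gripper": 0,"dx": -0.4,"dy": 0,"dz": 0.8,"wx": 0,"wy": 0,"wz": 0},
    {"gripper": 0,"dx": -0.3,"dy": 0,"dz": 0.8,"wx": 0,"wy": 0,"wz": 0},
    {"gripper": 0,"dx": 0,"dy": 0,"dz": 0.6,"wx": 0,"wy": 0,"wz": 0},
    {"gripper": 0,"dx": 0,"dy": 0,"dz": 0.4,"wx": 0,"wy": 0,"wz": 0},
    {"gripper": 0,"dx": 0,"dy": 0,"dz": 0,"wx": 0,"wy": 0,"wz": 0},
    {"gripper": 0,"dx": 0,"dy": 0,"dz": 0,"wx": 0,"wy": 0,"wz": 0},
    {"gripper": 0,"dx": 0,"dy": 0,"dz": 0,"wx": 0,"wy": 0,"wz": 0},
    {"gripper": 0,"dx": 0,"dy": 0,"dz": 0,"wx": 0,"wy": 0,"wz": 0},
  ],
)

```text
time_s: 40.08
tcp_pos: [0.5123, -0.3682, 0.0782]
orientation: [-0.663, 0.734, -0.109, 0.098]
force: [-0.8, 0.8, -8.6]
width: 0.0239
finger_force: 60.0
```

send_rows(
  series=[
    {"gripper": 0,"dx": 0,"dy": 0,"dz": 0.4,"wx": 0,"wy": 0,"wz": 0},
    {"gripper": 0,"dx": 0,"dy": 0,"dz": 0.4,"wx": 0,"wy": 0,"wz": 0},
    {"gripper": 0,"dx": 0,"dy": 0,"dz": 0,"wx": 0,"wy": 0,"wz": 0},
    {"gripper": 0,"dx": 0,"dy": 0,"dz": 0,"wx": 0,"wy": 0,"wz": 0},
    {"gripper": 0,"dx": 0,"dy": 0,"dz": 0,"wx": 0,"wy": 0,"wz": 0},
    {"gripper": 0,"dx": 0,"dy": 0,"dz": 0,"wx": 0,"wy": 0,"wz": 0},
    {"gripper": 0,"dx": 0,"dy": 0,"dz": 0,"wx": 0,"wy": 0,"wz": 0},
    {"gripper": 0,"dx": 0,"dy": 0,"dz": 0,"wx": 0,"wy": 0,"wz": 0},
  ],
)

```text
time_s: 40.75
tcp_pos: [0.5125, -0.3683, 0.0775]
orientation: [-0.663, 0.734, -0.109, 0.098]
force: [-1.2, -0.5, -6.5]
width: 0.0237
finger_force: 60.1
```

send_rows(
  series=[
    {"gripper": 0,"dx": 0,"dy": 0,"dz": 0.4,"wx": 0,"wy": 0,"wz": 0},
    {"gripper": 0,"dx": 0,"dy": 0,"dz": 0.4,"wx": 0,"wy": 0,"wz": 0},
    {"gripper": 0,"dx": 0,"dy": 0,"dz": 0,"wx": 0,"wy": 0,"wz": 0},
    {"gripper": 0,"dx": 0,"dy": 0,"dz": 0,"wx": 0,"wy": 0,"wz": 0},
    {"gripper": 0,"dx": 0,"dy": 0,"dz": 0,"wx": 0,"wy": 0,"wz": 0},
    {"gripper": 0,"dx": 0,"dy": 0,"dz": 0,"wx": 0,"wy": 0,"wz": 0},
    {"gripper": 0,"dx": 0,"dy": 0,"dz": 0,"wx": 0,"wy": 0,"wz": 0},
    {"gripper": 0,"dx": 0,"dy": 0,"dz": 0,"wx": 0,"wy": 0,"wz": 0},
  ],
)

```text
time_s: 41.42
tcp_pos: [0.5126, -0.3684, 0.0774]
orientation: [-0.663, 0.734, -0.11, 0.098]
force: [-4.0, -0.2, 0.4]
width: 0.024
finger_force: 61.0
```

Block B is seated (about 9 N normal). I open slowly and check.

send_rows(
  series=[
    {"gripper": 0,"dx": 0,"dy": 0,"dz": 0,"wx": 0,"wy": 0,"wz": 0},
    {"gripper": 0,"dx": 0,"dy": 0,"dz": 0,"wx": 0,"wy": 0,"wz": 0},
    {"gripper": 0.32,"dx": 0,"dy": 0,"dz": 0,"wx": 0,"wy": 0,"wz": 0},
    {"gripper": 0.36,"dx": 0,"dy": 0,"dz": 0,"wx": 0,"wy": 0,"wz": 0},
    {"gripper": 0.4,"dx": 0,"dy": 0,"dz": 0,"wx": 0,"wy": 0,"wz": 0},
    {"gripper": 0.44,"dx": 0,"dy": 0,"dz": 0,"wx": 0,"wy": 0,"wz": 0},
    {"gripper": 0.48,"dx": 0,"dy": 0,"dz": 0,"wx": 0,"wy": 0,"wz": 0},
    {"gripper": 0.5,"dx": 0,"dy": 0,"dz": 0,"wx": 0,"wy": 0,"wz": 0},
  ],
  grip_force=25,
)

```text
time_s: 42.08
tcp_pos: [0.5137, -0.3686, 0.0773]
orientation: [-0.663, 0.734, -0.11, 0.099]
force: [0.1, 0.1, 0.6]
width: 0.0428
finger_force: 0.0
```

Run:
```python
from plan import *
cur()
pic,d=eyes.read_camera("wrist"); cv2.imwrite("pics/w5.png",pic[...,::-1])
```

```text
t 42.08 tcp [ 0.5137 -0.3686  0.0773] phi 174.23 z [ 0.291 -0.031 -0.956] F [0.08 0.06 0.56] w 0.0428 j [-0.41  0.46 -0.3  -0.18 -0.53  0.45]
```

View pics/w5.png

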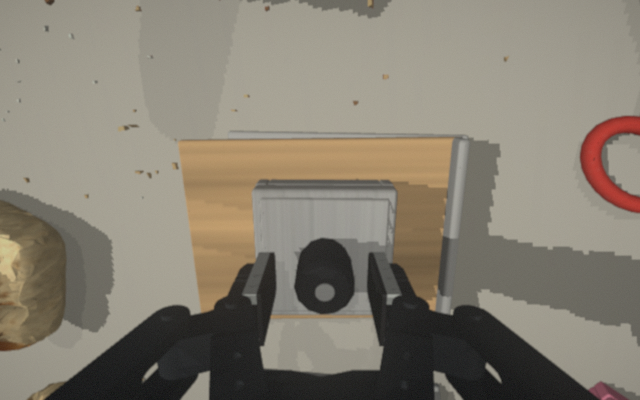

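B stands flat in the middle of the shallow board (block u 254-396 on board u 180-452) and the fingers are clear of it. I open and retract, then check everything with the top camera.

send_rows(
  series=[
    {"gripper": 0.8,"dx": 0,"dy": 0,"dz": 0,"wx": 0,"wy": 0,"wz": 0},
    {"gripper": 1,"dx": 0,"dy": 0,"dz": 0,"wx": 0,"wy": 0,"wz": 0},
    {"gripper": 1,"dx": 0,"dy": 0,"dz": 0,"wx": 0,"wy": 0,"wz": 0},
    {"gripper": 1,"dx": 0,"dy": 0,"dz": -10,"wx": 0,"wy": 0,"wz": 0},
    {"gripper": 1,"dx": 0,"dy": 0,"dz": -25,"wx": 0,"wy": 0,"wz": 0},
    {"gripper": 1,"dx": 0,"dy": 0,"dz": -35,"wx": 0,"wy": 0,"wz": 0},
    {"gripper": 1,"dx": 0,"dy": 0,"dz": -40,"wx": 0,"wy": 0,"wz": 0},
    {"gripper": 1,"dx": 0,"dy": 0,"dz": -40,"wx": 0,"wy": 0,"wz": 0},
  ],
)

```text
time_s: 42.8
tcp_pos: [0.4683, -0.3635, 0.2219]
orientation: [-0.663, 0.734, -0.109, 0.098]
force: [1.3, -1.1, 0.0]
width: 0.0854
finger_force: 0.0
```

send_rows(
  series=[
    {"gripper": 1,"dx": 0,"dy": 15,"dz": -30,"wx": 0,"wy": 0,"wz": 0},
    {"gripper": 1,"dx": 0,"dy": 25,"dz": -20,"wx": 0,"wy": 0,"wz": 0},
    {"gripper": 1,"dx": 0,"dy": 25,"dz": -10,"wx": 0,"wy": 0,"wz": 0},
    {"gripper": 1,"dx": 0,"dy": 15,"dz": 0,"wx": 0,"wy": 0,"wz": 0},
    {"gripper": 1,"dx": 0,"dy": 0,"dz": 0,"wx": 0,"wy": 0,"wz": 0},
    {"gripper": 1,"dx": 0,"dy": 0,"dz": 0,"wx": 0,"wy": 0,"wz": 0},
    {"gripper": 1,"dx": 0,"dy": 0,"dz": 0,"wx": 0,"wy": 0,"wz": 0},
    {"gripper": 1,"dx": 0,"dy": 0,"dz": 0,"wx": 0,"wy": 0,"wz": 0},
  ],
)

```text
time_s: 43.47
tcp_pos: [0.3766, -0.3544, 0.2544]
orientation: [-0.663, 0.734, -0.11, 0.098]
force: [-0.2, 0.6, 0.0]
width: 0.0857
finger_force: 0.0
```

Run:
```python
from plan import *
cur(); pic,d=eyes.read_camera("top"); cv2.imwrite("pics/top9.png",cv2.resize(pic[125:275,140:460,::-1],None,fx=2.5,fy=2.5,interpolation=cv2.INTER_CUBIC))
```

```text
t 43.47 tcp [ 0.3766 -0.3544  0.2544] phi 174.24 z [ 0.289 -0.03  -0.957] F [-0.22  0.64  0.01] w 0.0857 j [-0.51  0.09 -0.33 -0.15 -0.89  0.49]
```

View pics/top9.png

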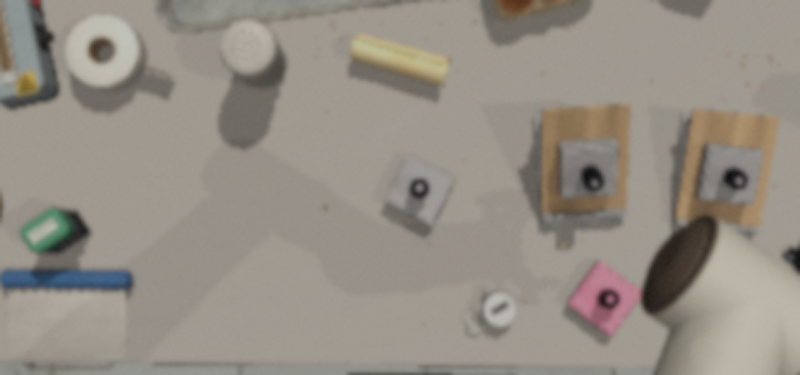

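Crop pixels: A sits on the steep board at (588,168) and B on the shallow board at (732,175), both clear of the lips. C stands on the table at (418,190). The dredger (248,48), label roll (103,52) and pink block (605,298) haven't moved, and the arm is clear.

```bash
python3 -c "
from rig import workorder
print(workorder.sign_off())"
```

```text
the job is handed in; nothing more can be done
None
```

I handed the job in at about 43.5 s: the hardest-dragging block is on the steep ramp, the second hardest is on the shallow ramp, both flat, central and holding, and the slickest is on the table, with the sugar dredger and label roll unmoved.

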